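Hold the sprung service cover of a bench power supply open

ROBOT

A 6-joint arm with a two-finger parallel gripper is mounted at the origin on the work surface. World frame = base frame: x ahead of the robot, y to its left, z up, the work surface at z = 0. Lengths are in m, angles in degrees, forces in N, time in s.
With the tool pointing down it reaches from about 0.25 to 0.725 m from the base axis. Payload 9.7 kg.
Tool frame: the origin (TCP) lies between the finger pads; the fingertips stand 11 mm ahead of it and the grasp point (between the pads) lies 8 mm behind it; z points along the fingers, y is the direction in which the jaws open and shut (so a half turn about z gives the same grasp; the last joint's range is limited). The gripper opens to 85 mm and grips with 20 to 120 N. Pads are 22 mm wide; open, the fingers measure 114 mm over their backs; the gripper's body (76 mm by 85 mm) begins 54 mm behind the grasp point. The pads swing forward as they close: fully open they stand 13 mm farther back than shut.
Start: joints at [-73.052, 4.979, 10.078, 95.1, 0, 90], TCP at [0.16, -0.526, 0.242] pointing down, gripper open.
Joint ranges: [-179.16, 179.16], [-48.56, 103.87], [-65.8, 70.77], [-126.05, 130.52], [-82.76, 87.17], [-180, 180]. Speed limits (degrees/s): [127.2, 127.2, 147.25, 180, 180, 180].

INTERFACE

Orientations are given as [roll, pitch, yaw] about the fixed x, y, z axes, in that order (R = Rz(yaw) Ry(pitch) Rx(roll)).
In Python, from workcell import bot gives the robot as it stands.
- The arm moves only by the tool play_rows, never from a script. Its argument "targets" is a list of rows, each an object of numbers: "fingers": the gripper command: -1 is shut, 1 is fully open, values between are in proportion; "x", "y", "z": the shift along the tool's x, y, z in m; "wx", "wy", "wz": the turn, a rotation vector about the tool's x, y, z in degrees. In form: [{"fingers": .., "x": .., "y": .., "z": .., "wx": .., "wy": .., "wz": ..}, ...]. A call has 1 to 20 rows; each row is the pose to reach, as a shift and turn from the pose commanded when the call began, along the tool's axes at that moment; what a row does not reach only later rows make up. A row lasts 1/12 s, in which the tool goes at most 41.7 mm and 7.16 degrees, less where a joint would pass 70% of its speed; a pose out of reach is approached as far as the arm can. A call with a gripper value outside its range is refused whole. The fingers move at their own pace and stop on an object; "grip_force" is the grip in N (left out, the last holds). Time passes only in rows, so rows that repeat a pose let the fingers close. It gives the time, the measured TCP pose, the force and the opening at its end, in the units of the state.
- bot.get_obs(): the state, without advancing time (a new reading comes with each control period).
- bot.camera(name): name is "scene" or "top" or "wrist"; returns (picture, depth): 384x512x3 uint8, blue, green, red; 384x512 float32, m along the optical axis (not along the pixel's ray), 0 where there is no reading.
- bot.get_calibration(name): a dict with "fx", "fy", "cx", "cy" (pixels), "camera_from_world" (4x4, takes a point from world to camera coordinates). Camera axes: x right, y down, z forward; pixel columns grow to the right and rows downward; lengths in m; the calibration is good to about 2 mm. A picture is of the moment at which its call begins: read the wrist's pose just before it. get_calibration takes no time and is no camera call; for the wrist camera it gives the pose at the moment of the call.
- bot.job_done(): hands the job in, once; it reports no verdict.
Trained networks look in the newest picture that a camera, given by its name, has taken for a name from the list of things; names that differ only in an ending like _2 or _b are one class to them, and where a whole thing is asked for, a point or a joint stands for the part that bears it (a point fixed in the world has none). Each returns a list of dicts, best first, with "confidence" (0 to 1); they miss things now and then, are a little off and sometimes report something else, mostly with a low value. They report only what shows in the picture. A call takes as long as a camera call.
- bot.look_for(query, camera): "extent" ([left, top, right, bottom] in pixels, round what is visible of it).
- bot.outline_of(query, camera): "region" (384x512 bool, what is visible of it) and "extent" ([left, top, right, bottom] in pixels, round what is visible of it).
- bot.place_of(query, camera): "point" ([row, column] in pixels: a listed point, or the origin of a listed thing).
The state is a dict: "time": time; "q": joint angles; "qd": joint speeds; "joint_efforts": joint torques, N m; "ee_pos": TCP position; "tcp_rot": TCP orientation; "wrist_force": force on the tool from outside, world axes, zero at the start; "torque": the same for the moment, N m; "opening": finger opening in m.
Only numpy, scipy, OpenCV 4.12 (cv2) and the standard library are available. Lean on these libraries where they do the work, as an engineer would, in place of code of your own. Each camera call takes 0.05 s, during which the arm holds its last target.

TASK

Take the red-handled release key out of the tool block and push its blade fully home into the slot on top of the power supply, so that it holds the cover's catch back, and leave it in there. Then lift the blue sprung service cover by its bar handle and hold it open at 45 degrees so that I can reach in, without letting it drop and without disturbing the other things on the bench. Finish while still gripping the handle with the cover held at 45 degrees.

Things in the scene. Friction and masses are not known exactly. Their poses are not given: they have to be found in the camera images.
- supply: bench power supply, fixed: grey and white steel case 250 deep (x) x 360 wide (y) x 120 mm high, its white front panel facing -x of its own frame. Origin at the centre of its underside. Its flat top is a blue hinged service cover over y -59 to +175 mm and a fixed grey strip over y -180 to -60 mm, both flush at 120 mm
- slot (a point): centre of the mouth of the key slot, in the grey top strip, ringed by a yellow plate; axes as supply. The slot runs straight down (-z), 24 mm long along x and 7 mm wide along y. It lies 50 mm in front of (-x) and 92 mm to the right of (-y) the supply's centre, 120 mm up
- key: release key: steel blade 19 wide (x), 4 thick (y), 46 mm long, rounded tip, under a red grip 28 wide x 12 thick (pinch along y), top at +46 mm; 30 x 16 mm shoulder between. Origin: centre of the shoulder's underside, z up. Stands in a slot of the tool block, shoulder on its top. Fits either way. From 28 to 40 mm deep it pushes the catch back (3 to 8 N); home, its shoulder sits on the supply
- key_tip (a point): tip of the key's blade, 46 mm below key along its z; axes as key
- catch (a joint): the sprung catch inside the supply under the slot (m, 0 = locking the cover shut, 0.005 and more = clear of it). Only the blade moves it, to 0.006 to 0.010; without the key home the cover does not open and must not be forced
- cover (a joint): angle of the service cover (rad): 0 shut, growing as its front edge rises, 0.785 = 45 degrees, stop at 1.4. Its 0.6 kg and a sprung hinge pull it shut; it takes about 3 to 6 N up at the handle at any angle, and it slams if let go
- cover_hinge (a point): middle of the cover's hinge line, which runs along the supply's y axis; 115 mm behind (+x), 58 mm left (+y) of the supply's centre, 118 mm up. Its axes turn with the cover (they are those of supply when it is shut)
- cover_handle (a point): the cover's bar handle: round steel bar, 12 mm in diameter, 110 mm long along y, on two end stubs, 42 mm in front of the cover's front flange (36 mm free behind the bar, so open the fingers at most 35 mm). Origin at its centre, 288 mm in front of and 14 mm below the hinge line when shut (104 mm above the bench); axes turn with the cover. It may turn between the fingers as the cover rises
- rack: wooden tool block, fixed, 180 long (x) x 60 (y) x 55 mm high, with three slots in a row 58 mm apart; the key, the spudger and the file stand in them in any order. Origin at the centre of its underside
- spudger: black plastic opening blade with a black grip 20 x 11 mm, top at 46 mm, standing in the tool block like the key; leave alone. Origin at the block's top
- flat_file: flat file with a round wooden handle 22 mm in diameter, top at 48 mm, standing in the tool block like the key; leave alone. Origin at the block's top
- multimeter: red hand multimeter lying flat, 160 x 78 x 34 mm, leave alone; origin at the centre of its underside
- speaker: black cube speaker, 75 mm, leave alone; origin at the centre of its underside
- solder_reel: reel of solder standing on its flange, 60 mm in diameter, 44 mm high, leave alone; origin at the centre of its underside
- screwdriver: orange screwdriver lying on the bench, leave alone; origin under its middle
- mouse: black computer mouse, 105 x 60 x 32 mm, leave alone; origin at the centre of its underside
- water_bottle: clear plastic bottle, 64 mm in diameter, 190 mm high, leave alone; origin at the centre of its underside

How it is judged:
By the outcome, as a careful person would: the job done as asked, in the order asked, and still so for the second after the job is handed in, while the arm keeps its last pose, push and grip.
It also fails if it takes over 61 s, if anything falls off the work surface, if the arm or the gripper's body presses on something with over 40 N, if the wrist force passes 120 N, or if a joint passes its speed limit or range.

## Working session

There is one attempt and no reset: what is moved stays moved. The work goes in short steps, Python scripts to look and compute and a tool call to move; the robot and the scene stay as the last step left them, time stands still between calls to the robot, and variables do not carry over. Pictures are saved under pics/ and viewed, and the job is handed in when it is done.

Besides the shell and the picture viewer there is one more tool, called after "Request:" as name([rows], argument=value, ...), one row to a line, values as JSON. play_rows: Moves the arm, as the interface text tells. Its arguments: {"type":"object","properties":{"targets":{"type":"array","items":{"type":"object","properties":{"fingers":{"type":"number"},"x":{"type":"number"},"y":{"type":"number"},"z":{"type":"number"},"wx":{"type":"number"},"wy":{"type":"number"},"wz":{"type":"number"}}}},"grip_force":{"type":"number"}},"required":["targets"]}

```bash
ls; mkdir -p pics; python3 - <<'E'
from workcell import bot
import cv2,numpy as np
o=bot.get_obs();print({k:np.round(v,4) for k,v in o.items()})
for n in ["scene","top","wrist"]:
    p,d=bot.camera(n);cv2.imwrite(f"pics/{n}0.png",p);np.save(f"pics/{n}0.npy",d)
    c=bot.get_calibration(n);print(n,c['fx'],c['cx'],c['cy'],np.round(c['camera_from_world'],3).tolist())
    np.save(f"pics/{n}0_T.npy",c['camera_from_world'])
E
```

```text
pics
{'time': np.float64(0.0), 'q': array([-7.30526e+01,  5.01160e+00,  1.00336e+01,  9.51008e+01,
       -4.00000e-04,  8.99990e+01]), 'qd': array([-0.0196, -0.038 , -0.0535,  0.0647, -0.0222,  0.0341]), 'joint_efforts': array([ 1.90000e-03, -5.20388e+01,  4.64801e+01,  1.63000e-02,
        1.00000e-04,  0.00000e+00]), 'ee_pos': array([ 0.1603, -0.5259,  0.2416]), 'tcp_rot': array([-1.799212e+02,  4.000000e-04,  1.694830e+01]), 'wrist_force': array([-0.5758,  0.4001,  0.5728]), 'torque': array([ 0.0199, -0.    ,  0.0151]), 'opening': np.float64(0.0854)}
scene 403.69871552361263 259.1389306201536 192.89359319320948 [[-0.709, 0.705, -0.008, 0.433], [0.444, 0.438, -0.782, -0.165], [-0.548, -0.558, -0.623, 1.747], [0.0, 0.0, 0.0, 1.0]]
top 346.8691702425611 255.3687712163722 190.5837654382649 [[-0.025, -1.0, 0.012, -0.069], [-0.994, 0.023, -0.104, 0.556], [0.104, -0.015, -0.994, 1.186], [0.0, 0.0, 0.0, 1.0]]
wrist 321.4298165324604 252.22437376511957 195.40822082621816 [[0.292, -0.957, -0.001, -0.55], [-0.923, -0.282, 0.261, -0.034], [-0.25, -0.075, -0.965, 0.379], [0.0, 0.0, 0.0, 1.0]]
```

View pics/scene0.png

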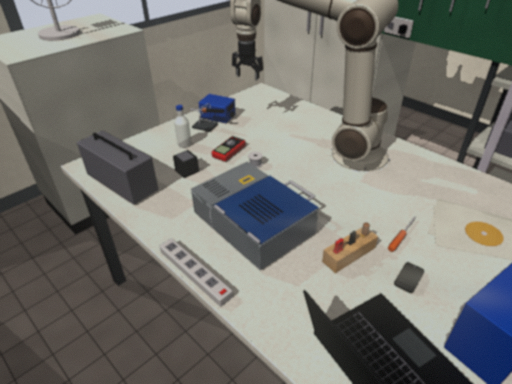

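View pics/top0.png

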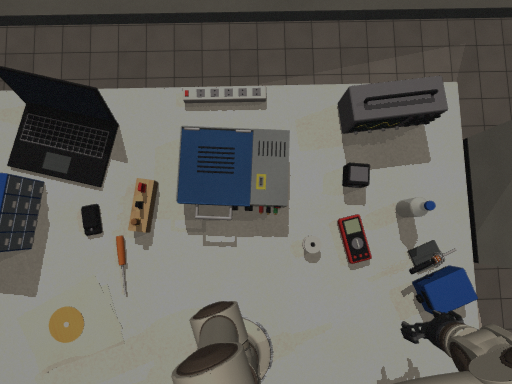

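View pics/wrist0.png

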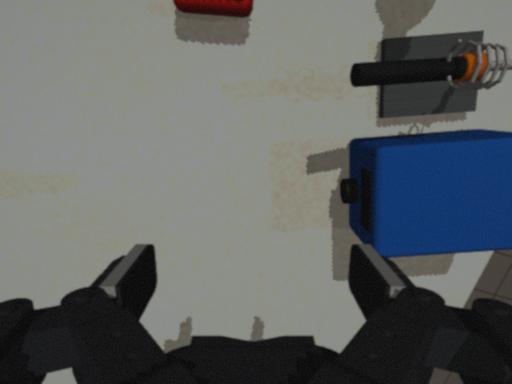

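The top view shows the supply around (235,167), its yellow slot plate at (261,181), the handle at (213,212), and the rack at (143,205) with the red key at its top end. Next I'll measure these.

```bash
cat > h.py <<'E'
from workcell import bot
import cv2,numpy as np
from scipy.spatial.transform import Rotation as R
def K(c): return np.array([[c['fx'],0,c['cx']],[0,c['fy'],c['cy']],[0,0,1]])
def ray(n,row,col,c=None):
    c=c or bot.get_calibration(n);T=np.array(c['camera_from_world']);Ti=np.linalg.inv(T)
    v=np.array([(col-c['cx'])/c['fx'],(row-c['cy'])/c['fy'],1.])
    return Ti[:3,3],Ti[:3,:3]@v
def atz(n,row,col,z,c=None):
    o,v=ray(n,row,col,c);return o+v*(z-o[2])/v[2]
def atd(n,row,col,d,c=None):
    o,v=ray(n,row,col,c);return o+v*d
def proj(n,P,c=None):
    c=c or bot.get_calibration(n);T=np.array(c['camera_from_world']);p=(T@np.c_[np.atleast_2d(P),np.ones(len(np.atleast_2d(P)))].T)[:3]
    return np.c_[c['cx']+c['fx']*p[0]/p[2],c['cy']+c['fy']*p[1]/p[2]]
def cloud(n,d,c=None):
    c=c or bot.get_calibration(n);v,u=np.mgrid[0:384,0:512]
    X=np.stack([(u-c['cx'])/c['fx']*d,(v-c['cy'])/c['fy']*d,d,np.ones_like(d)],-1)
    return (X@np.linalg.inv(np.array(c['camera_from_world'])).T)[...,:3]
def info():
    o=bot.get_obs();return {k:np.round(o[k],4).tolist() for k in ['time','q','ee_pos','tcp_rot','wrist_force','opening']}
E
python3 - <<'E'
from h import *
p=cv2.imread('pics/top0.png');cv2.imwrite('pics/topz.png',cv2.resize(p[110:260,110:310],None,fx=4,fy=4,interpolation=cv2.INTER_CUBIC))
d=np.load('pics/top0.npy');C=cloud('top',d)
for q,z in [('slot',.12),('cover_handle',.104),('key',.055),('rack',0.0),('supply',0),('cover_hinge',.118),('spudger',.055),('flat_file',.055)]:
    for cam in ['top','scene']:
        for r in bot.place_of(q,cam)[:2]:
            row,col=r['point'];print(q,cam,round(r['confidence'],2),np.round([row,col],1),np.round(atz(cam,row,col,z),4))
np.set_printoptions(suppress=True)
for rc in [(160,200),(180,275),(187,142),(204,139),(221,136),(300,300)]: print(rc,C[rc].round(3))
m=(abs(C[...,2]-.12)<.012)&(C[...,0]>.3)
m=cv2.morphologyEx(m.astype(np.uint8),cv2.MORPH_OPEN,np.ones((5,5)))
n,l,st,ce=cv2.connectedComponentsWithStats(m)
for i in range(1,n):
    if st[i,4]>300:
        P=C[l==i];print(st[i],cv2.minAreaRect(P[:,:2].astype(np.float32)),np.median(P[:,2]))
m=(abs(C[...,2]-.055)<.008)
n,l,st,ce=cv2.connectedComponentsWithStats(m.astype(np.uint8))
for i in range(1,n):
    if st[i,4]>100:
        P=C[l==i];print('55',st[i],cv2.minAreaRect(P[:,:2].astype(np.float32)))
E
```

```text
slot top 0.74 [225.7 136. ] [0.441  0.3025 0.12  ]
slot scene 0.65 [178.8 246. ] [ 0.5727 -0.1025  0.12  ]
cover_handle top 0.93 [217.3 212. ] [0.4624 0.0617 0.104 ]
cover_handle scene 0.94 [186.9 301.1] [0.4562 0.0523 0.104 ]
cover_handle scene 0.28 [251.5 339.5] [0.6106 0.3293 0.104 ]
key top 0.5 [187.1 141.8] [0.5726 0.3055 0.055 ]
key scene 0.67 [247.9 338.3] [0.5595 0.2942 0.055 ]
key scene 0.53 [176.4 246.2] [ 0.5026 -0.1782  0.055 ]
rack top 0.58 [206.4 144.2] [0.51   0.3136 0.    ]
rack scene 0.57 [253.4 351.3] [0.5027 0.3112 0.    ]
supply top 0.93 [171.4 236.3] [ 0.6285 -0.0161  0.    ]
supply top 0.46 [265.8 120.9] [0.3043 0.3928 0.    ]
supply scene 0.89 [226.2 254.1] [ 0.6337 -0.0019  0.    ]
cover_hinge top 0.85 [133.2 215.7] [0.7383 0.0448 0.118 ]
cover_hinge top 0.4 [243.3 312.9] [ 0.3711 -0.2614  0.118 ]
cover_hinge scene 0.57 [221.8 234.1] [0.7496 0.0312 0.118 ]
spudger top 0.61 [178.3 353.1] [ 0.5864 -0.4208  0.055 ]
spudger top 0.57 [207.  137.7] [0.5049 0.3187 0.055 ]
spudger scene 0.51 [241.9 350. ] [0.5129 0.3047 0.055 ]
spudger scene 0.31 [172.3 185.2] [ 0.649
[... 358 characters left out ...]
) [ 0.172 -0.229  0.002]
[ 176  126  114   80 8255] ((0.6285233497619629, -0.010868743062019348), (0.36049482226371765, 0.2576417326927185), 86.08625030517578) 0.1202507811812823
55 [ 20  97  95  23 220] ((0.8555417656898499, 0.5690691471099854), (0.3368629217147827, 0.011579728685319424), 76.64737701416016)
55 [ 20 179  18  71 243] ((0.4905535578727722, 0.683912456035614), (0.011686545796692371, 0.23786354064941406), 82.603271484375)
55 [128 178  27  55 813] ((0.5128638744354248, 0.30807238817214966), (0.06302129477262497, 0.17960397899150848), 80.89884185791016)
55 [417 267  41  47 122] ((0.2244894802570343, -0.6706691980361938), (0.08380913734436035, 0.176882803440094), 57.90101623535156)
```

View pics/topz.png

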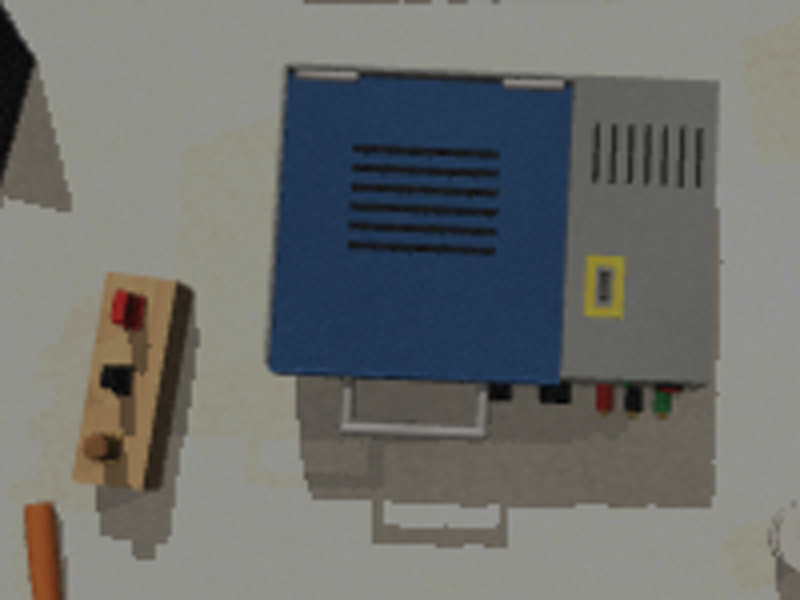

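```bash
cat >> h.py <<'E'
def pose(pos,rpy):
    M=np.eye(4);M[:3,:3]=R.from_euler('xyz',rpy,degrees=True).as_matrix();M[:3,3]=pos;return M
def rel(A,B):
    D=np.linalg.inv(A)@B;return np.round(D[:3,3],4).tolist(),np.round(R.from_matrix(D[:3,:3]).as_rotvec(degrees=True),2).tolist()
E
python3 - <<'E'
from h import *
np.set_printoptions(suppress=True,precision=4)
o=bot.get_obs();T0=pose(o['ee_pos'],o['tcp_rot'])
cw=np.linalg.inv(bot.get_calibration('wrist')['camera_from_world'])
TC=np.linalg.inv(T0)@cw;print(TC);np.save('TC.npy',TC)
# yellow plate
print(atz('top',181.7,261,.12), atz('top',187,141.8,.101))
c=bot.get_calibration('wrist')
def view(tp,rpy,P):
    W=pose(tp,rpy)@TC;c2=dict(c);c2['camera_from_world']=np.linalg.inv(W);return proj('wrist',P,c2)
A=pose([.16,-.526,.242],[-180,0,16.948])
P=[[.572,-.099,.12],[.46,.059,.104],[.57,.299,.101]]
for tp,yaw in [([.5,-.09,.30],-4),([.5,.0,.30],-4),([.5,.25,.27],-9)]:
    print(tp,view(tp,[180,0,yaw],P).round(0).tolist(),rel(A,pose(tp,[180,0,yaw])))
E
```

```text
[[ 0.     -0.9652 -0.2614  0.0666]
 [ 1.      0.0001 -0.      0.0008]
 [ 0.     -0.2614  0.9652 -0.1319]
 [ 0.      0.      0.      1.    ]]
[ 0.5734 -0.1003  0.12  ] [0.5673 0.2911 0.101 ]
[0.5, -0.09, 0.3] [[256.0, 102.0], [116.0, 220.0], [-136.0, 133.0]] ([0.4523, -0.318, -0.058], [-0.0, 0.0, 20.95])
[0.5, 0.0, 0.3] [[352.0, 95.0], [199.0, 215.0], [-49.0, 126.0]] ([0.4786, -0.404, -0.058], [-0.0, 0.0, 20.95])
[0.5, 0.25, 0.27] [[669.0, 32.0], [455.0, 191.0], [186.0, 114.0]] ([0.5514, -0.6432, -0.028], [-0.0, -0.0, 25.95])
```

Request:
play_rows([
  {"fingers": 1, "x": 0.439, "y": -0.343, "z": -0.058, "wz": 20.95},
  {"fingers": 1, "x": 0.439, "y": -0.343, "z": -0.058, "wz": 20.95},
  {"fingers": 1, "x": 0.439, "y": -0.343, "z": -0.058, "wz": 20.95},
  {"fingers": 1, "x": 0.439, "y": -0.343, "z": -0.058, "wz": 20.95},
  {"fingers": 1, "x": 0.439, "y": -0.343, "z": -0.058, "wz": 20.95},
  {"fingers": 1, "x": 0.439, "y": -0.343, "z": -0.058, "wz": 20.95},
  {"fingers": 1, "x": 0.439, "y": -0.343, "z": -0.058, "wz": 20.95},
  {"fingers": 1, "x": 0.439, "y": -0.343, "z": -0.058, "wz": 20.95},
  {"fingers": 1, "x": 0.439, "y": -0.343, "z": -0.058, "wz": 20.95},
  {"fingers": 1, "x": 0.439, "y": -0.343, "z": -0.058, "wz": 20.95},
  {"fingers": 1, "x": 0.439, "y": -0.343, "z": -0.058, "wz": 20.95},
  {"fingers": 1, "x": 0.439, "y": -0.343, "z": -0.058, "wz": 20.95},
  {"fingers": 1, "x": 0.439, "y": -0.343, "z": -0.058, "wz": 20.95},
  {"fingers": 1, "x": 0.439, "y": -0.343, "z": -0.058, "wz": 20.95},
  {"fingers": 1, "x": 0.439, "y": -0.343, "z": -0.058, "wz": 20.95},
  {"fingers": 1, "x": 0.439, "y": -0.343, "z": -0.058, "wz": 20.95},
  {"fingers": 1, "x": 0.439, "y": -0.343, "z": -0.058, "wz": 20.95},
  {"fingers": 1, "x": 0.439, "y": -0.343, "z": -0.058, "wz": 20.95},
])

```text
$.targets[0]: bad value
```

```bash
cat > snap.py <<'E'
import sys
from h import *
import pickle
n=sys.argv[1];tag=sys.argv[2]
print(info());c=bot.get_calibration(n);p,d=bot.camera(n)
pickle.dump((p,d,c),open(f'pics/{tag}.pkl','wb'));cv2.imwrite(f'pics/{tag}.png',p)
E
python3 snap.py wrist w1
```

```text
{'time': 0.95, 'q': [-73.0516, 4.9781, 10.078, 95.0989, -0.0028, 90.0008], 'ee_pos': [0.1603, -0.5261, 0.2423], 'tcp_rot': [179.9989, 0.0028, 16.9475], 'wrist_force': [-0.2328, 0.0264, 0.1334], 'opening': 0.085}
```

View pics/w1.png

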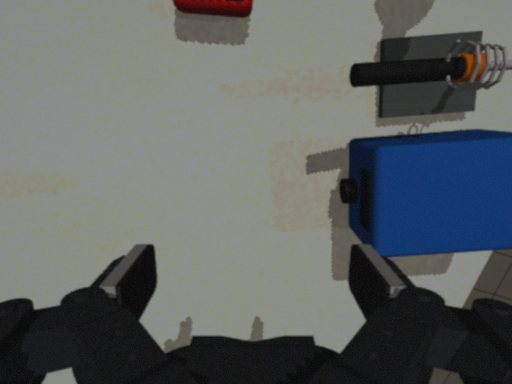

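The arm hasn't moved; the view is unchanged. The rows probably need every field, so I'll send them complete.

Request:
play_rows([
  {"fingers": 1, "x": 0.439, "y": -0.343, "z": -0.058, "wx": 0, "wy": 0, "wz": 20.95},
  {"fingers": 1, "x": 0.439, "y": -0.343, "z": -0.058, "wx": 0, "wy": 0, "wz": 20.95},
  {"fingers": 1, "x": 0.439, "y": -0.343, "z": -0.058, "wx": 0, "wy": 0, "wz": 20.95},
  {"fingers": 1, "x": 0.439, "y": -0.343, "z": -0.058, "wx": 0, "wy": 0, "wz": 20.95},
  {"fingers": 1, "x": 0.439, "y": -0.343, "z": -0.058, "wx": 0, "wy": 0, "wz": 20.95},
  {"fingers": 1, "x": 0.439, "y": -0.343, "z": -0.058, "wx": 0, "wy": 0, "wz": 20.95},
  {"fingers": 1, "x": 0.439, "y": -0.343, "z": -0.058, "wx": 0, "wy": 0, "wz": 20.95},
  {"fingers": 1, "x": 0.439, "y": -0.343, "z": -0.058, "wx": 0, "wy": 0, "wz": 20.95},
  {"fingers": 1, "x": 0.439, "y": -0.343, "z": -0.058, "wx": 0, "wy": 0, "wz": 20.95},
  {"fingers": 1, "x": 0.439, "y": -0.343, "z": -0.058, "wx": 0, "wy": 0, "wz": 20.95},
  {"fingers": 1, "x": 0.439, "y": -0.343, "z": -0.058, "wx": 0, "wy": 0, "wz": 20.95},
  {"fingers": 1, "x": 0.439, "y": -0.343, "z": -0.058, "wx": 0, "wy": 0, "wz": 20.95},
  {"fingers": 1, "x": 0.439, "y": -0.343, "z": -0.058, "wx": 0, "wy": 0, "wz": 20.95},
  {"fingers": 1, "x": 0.439, "y": -0.343, "z": -0.058, "wx": 0, "wy": 0, "wz": 20.95},
  {"fingers": 1, "x": 0.439, "y": -0.343, "z": -0.058, "wx": 0, "wy": 0, "wz": 20.95},
  {"fingers": 1, "x": 0.439, "y": -0.343, "z": -0.058, "wx": 0, "wy": 0, "wz": 20.95},
  {"fingers": 1, "x": 0.439, "y": -0.343, "z": -0.058, "wx": 0, "wy": 0, "wz": 20.95},
  {"fingers": 1, "x": 0.439, "y": -0.343, "z": -0.058, "wx": 0, "wy": 0, "wz": 20.95},
])

```text
time: 2.5
ee_pos: [0.4798, -0.0709, 0.3004]
tcp_rot: [180.0, -0.0, -4.1]
wrist_force: [0.1, -0.4, -0.8]
opening: 0.0856
```

```bash
python3 snap.py wrist w2
```

```text
{'time': 2.5, 'q': [-8.394, -2.2111, 9.2965, 101.5066, -0.0117, 175.6726], 'ee_pos': [0.4798, -0.0709, 0.3004], 'tcp_rot': [179.9883, -0.0001, -4.0665], 'wrist_force': [0.1094, -0.4184, -0.8305], 'opening': 0.0856}
```

View pics/w2.png

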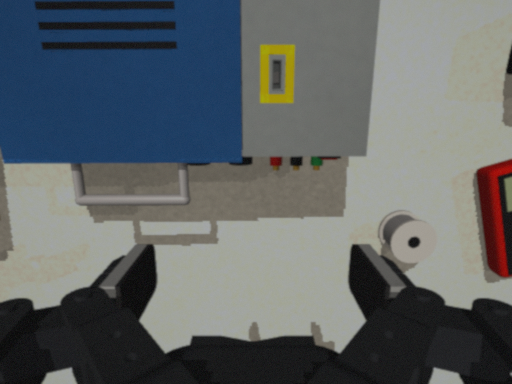

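The slot plate is clear at about (277,74), and the handle bar runs (78,201)–(187,200). J6 is at 176°, so the rack needs the half-turned grasp (yaw ≈ 171). I'll measure the slot here first.

```bash
python3 - <<'E'
from h import *
import pickle
p,d,c=pickle.load(open('pics/w2.pkl','rb'))
hsv=cv2.cvtColor(p,cv2.COLOR_BGR2HSV)
m=cv2.inRange(hsv,(20,120,80),(35,255,255))
n,l,st,ce=cv2.connectedComponentsWithStats(m);i=1+st[1:,4].argmax();print(st[i],ce[i])
cn=max(cv2.findContours((l==i).astype(np.uint8),cv2.RETR_EXTERNAL,cv2.CHAIN_APPROX_NONE)[0],key=len)
W=np.array([atz('wrist',v,u,.12,c)[:2] for u,v in cn[:,0]],np.float32);r=cv2.minAreaRect(W);print(r)
# dark slot
g=cv2.cvtColor(p,cv2.COLOR_BGR2GRAY)[40:110,255:300];cv2.imwrite('pics/slotz.png',cv2.resize(p[40:110,255:300],None,fx=8,fy=8,interpolation=cv2.INTER_CUBIC))
s=(g<70).astype(np.uint8);n,l,st,ce=cv2.connectedComponentsWithStats(s);
for i in range(1,n):
    if st[i,4]>20: print(st[i],ce[i],atz('wrist',ce[i][1]+40,ce[i][0]+255,.12,c))
# supply edges
C=cloud('wrist',d,c);mm=(abs(C[...,2]-.12)<.006)&(C[...,0]>.49);print(np.median(C[60:120,300:350,2]))
P=C[mm];print(cv2.minAreaRect(P[:,:2].astype(np.float32)))
# cover front edge line, handle
for u in (80,100,130,160,185):
    col=p[185:215,u].astype(int).sum(1);print(u,end=' ')
    v=185+np.argsort(-col)[:4].mean();print(v,atz('wrist',v,u,.106,c))
bl=cv2.inRange(hsv,(100,80,30),(125,255,255))
cv2.fillPoly
for u in (20,60,120,180,230,):
    v=np.where(bl[:,u])[0].max();print('edge',u,v,atz('wrist',v,u,.12,c))
for u in (260,300,350):
    v=np.where(abs(C[:,u,2]-.12)<.006)[0].max();print('edge',u,v,atz('wrist',v,u,.12,c))
for v in (20,60,110,140):
    u=np.where(abs(C[v,:,2]-.12)<.006)[0].max();print('redge',u,v,atz('wrist',v,u,.12,c))
for v in (80,110,140):
    u=np.where(bl[v,:])[0].max();print('coveredge',u,v,atz('wrist',v,u,.12,c))
E
```

```text
[ 260   45   35   58 1345] [276.64907063  73.15613383]
((0.5748805999755859, -0.1007748395204544), (0.03097056783735752, 0.04895354062318802), 86.02464294433594)
[ 18  20   8  28 146] [21.8630137  32.51369863] [ 0.57625418 -0.10087629  0.12      ]
0.12033571620423009
((0.5706508159637451, -0.009533196687698364), (0.3582058548927307, 0.14293734729290009), 85.95026397705078)
80 209.5 [0.45573061 0.11395536 0.106     ]
100 198.5 [0.46624257 0.09036473 0.106     ]
130 198.5 [0.46399847 0.05881837 0.106     ]
160 198.5 [0.46175425 0.02727045 0.106     ]
185 198.5 [0.45988399 0.00097933 0.106     ]
edge 20 162 [0.51192846 0.15410651 0.12      ]
edge 60 162 [0.50915187 0.11505797 0.12      ]
edge 120 162 [0.50498664 0.05648048 0.12      ]
edge 180 162 [ 0.50082101 -0.00210262  0.12      ]
edge 230 162 [ 0.49734935 -0.05092615  0.12      ]
edge 260 156 [ 0.50114419 -0.08060252  0.12      ]
edge 300 156 [ 0.49838031 -0.11947488  0.12      ]
edge 350 155 [ 0.49590442 -0.16806056  0.12      ]
redge 378 20 [ 0.61315953 -0.19155617  0.12      ]
redge 374 60 [ 0.58063815 -0.18896721  0.12      ]
redge 370 110 [ 0.53704402 -0.18643888  0.12      ]
redge 367 140 [ 0.50924392 -0.18424852  0.12      ]
coveredge 240 80 [ 0.57221016 -0.06681614  0.12      ]
coveredge 241 110 [ 0.5456313  -0.06560356  0.12      ]
coveredge 241 140 [ 0.5178368  -0.06337317  0.12      ]
```

View pics/slotz.png

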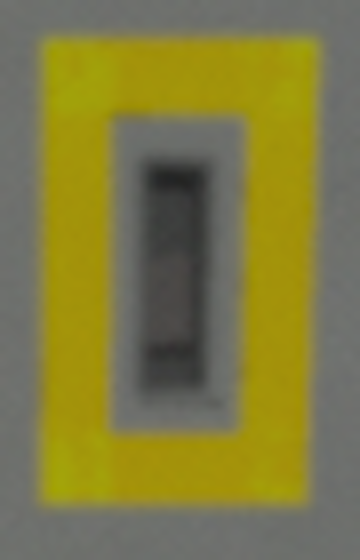

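Request:
play_rows([
  {"fingers": 1, "x": 0.0946, "y": -0.3675, "z": 0.03, "wx": 0, "wy": 0, "wz": -130},
  {"fingers": 1, "x": 0.0946, "y": -0.3675, "z": 0.03, "wx": 0, "wy": 0, "wz": -130},
  {"fingers": 1, "x": 0.0946, "y": -0.3675, "z": 0.03, "wx": 0, "wy": 0, "wz": -130},
  {"fingers": 1, "x": 0.0946, "y": -0.3675, "z": 0.03, "wx": 0, "wy": 0, "wz": -130},
  {"fingers": 1, "x": 0.0946, "y": -0.3675, "z": 0.03, "wx": 0, "wy": 0, "wz": -130},
  {"fingers": 1, "x": 0.0946, "y": -0.3675, "z": 0.03, "wx": 0, "wy": 0, "wz": -130},
  {"fingers": 1, "x": 0.0946, "y": -0.3675, "z": 0.03, "wx": 0, "wy": 0, "wz": -130},
  {"fingers": 1, "x": 0.0946, "y": -0.3675, "z": 0.03, "wx": 0, "wy": 0, "wz": -130},
  {"fingers": 1, "x": 0.0946, "y": -0.3675, "z": 0.03, "wx": 0, "wy": 0, "wz": -130},
  {"fingers": 1, "x": 0.0946, "y": -0.3675, "z": 0.03, "wx": 0, "wy": 0, "wz": -130},
  {"fingers": 1, "x": 0.0946, "y": -0.3675, "z": 0.03, "wx": 0, "wy": 0, "wz": -130},
  {"fingers": 1, "x": 0.0946, "y": -0.3675, "z": 0.03, "wx": 0, "wy": 0, "wz": -130},
  {"fingers": 1, "x": 0.0946, "y": -0.3675, "z": 0.03, "wx": 0, "wy": 0, "wz": -130},
  {"fingers": 1, "x": 0.0946, "y": -0.3675, "z": 0.03, "wx": 0, "wy": 0, "wz": -130},
  {"fingers": 1, "x": 0.0946, "y": -0.3675, "z": 0.03, "wx": 0, "wy": 0, "wz": -130},
  {"fingers": 1, "x": 0.0946, "y": -0.3675, "z": 0.03, "wx": 0, "wy": 0, "wz": -130},
  {"fingers": 1, "x": 0.0946, "y": -0.3675, "z": 0.03, "wx": 0, "wy": 0, "wz": -130},
  {"fingers": 1, "x": 0.0946, "y": -0.3675, "z": 0.03, "wx": 0, "wy": 0, "wz": -130},
  {"fingers": 1, "x": 0.0946, "y": -0.3675, "z": 0.03, "wx": 0, "wy": 0, "wz": -130},
])

```text
time: 4.13
ee_pos: [0.6007, 0.2886, 0.2705]
tcp_rot: [180.0, 0.0, 126.2]
wrist_force: [0.4, -0.0, -0.1]
opening: 0.0855
```

Request:
play_rows([
  {"fingers": 1, "x": 0, "y": 0, "z": 0, "wx": 0, "wy": 0, "wz": -45},
  {"fingers": 1, "x": 0, "y": 0, "z": 0, "wx": 0, "wy": 0, "wz": -45},
  {"fingers": 1, "x": 0, "y": 0, "z": 0, "wx": 0, "wy": 0, "wz": -45},
  {"fingers": 1, "x": 0, "y": 0, "z": 0, "wx": 0, "wy": 0, "wz": -45},
  {"fingers": 1, "x": 0, "y": 0, "z": 0, "wx": 0, "wy": 0, "wz": -45},
  {"fingers": 1, "x": 0, "y": 0, "z": 0, "wx": 0, "wy": 0, "wz": -45},
  {"fingers": 1, "x": 0, "y": 0, "z": 0, "wx": 0, "wy": 0, "wz": -45},
  {"fingers": 1, "x": 0, "y": 0, "z": 0, "wx": 0, "wy": 0, "wz": -45},
])

```text
time: 4.8
ee_pos: [0.6005, 0.289, 0.2704]
tcp_rot: [-180.0, 0.0, 170.8]
wrist_force: [0.3, 0.1, 0.4]
opening: 0.0858
```

```bash
python3 snap.py wrist w3
```

```text
{'time': 4.8, 'q': [25.7011, 23.3394, 35.3194, 101.9761, -0.0037, 34.8607], 'ee_pos': [0.6005, 0.289, 0.2704], 'tcp_rot': [-179.9991, 0.0053, 170.8404], 'wrist_force': [0.3141, 0.0933, 0.3566], 'opening': 0.0858}
```

View pics/w3.png

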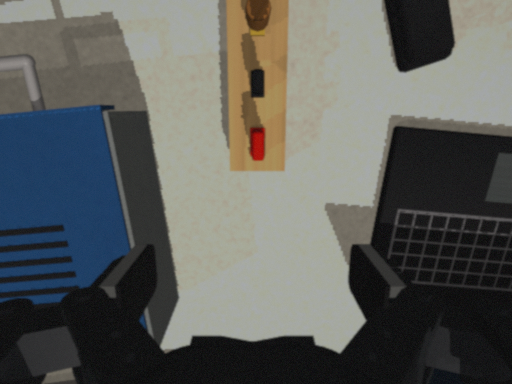

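The wrist view shows the red key at (258,143), standing at the near end of the rack, with the spudger at (257,83) and the file at (258,15).

```bash
python3 - <<'E'
from h import *
import pickle
p,d,c=pickle.load(open('pics/w3.pkl','rb'))
hsv=cv2.cvtColor(p,cv2.COLOR_BGR2HSV)
m=cv2.inRange(hsv,(0,150,60),(10,255,255))|cv2.inRange(hsv,(172,150,60),(180,255,255))
C=cloud('wrist',d,c)
n,l,st,ce=cv2.connectedComponentsWithStats(m);i=1+st[1:,4].argmax();print(st[i],ce[i])
k=l==i
print(np.percentile(C[k][:,2],[5,25,50,75,95]).round(4))
t=k&(C[...,2]>.097)
def rect(m,z):
    cn=max(cv2.findContours(m.astype(np.uint8),cv2.RETR_EXTERNAL,cv2.CHAIN_APPROX_NONE)[0],key=len)
    return cv2.minAreaRect(np.array([atz('wrist',v,u,z,c)[:2] for u,v in cn[:,0]],np.float32))
print('top',rect(t,.101),t.sum(),C[t][:,:2].mean(0)); print('all',rect(k,.101))
hs=cv2.inRange(hsv,(8,70,80),(25,255,255))
r=(abs(C[...,2]-.055)<.006)&(hs>0);r=cv2.morphologyEx(r.astype(np.uint8),cv2.MORPH_CLOSE,np.ones((25,25)))
r=cv2.morphologyEx(r,cv2.MORPH_OPEN,np.ones((9,9)))
print('rack',rect(r,.055))
for v in (50,100,130,160):
    u=np.where(r[v])[0];print(v,u.min(),u.max(),atz('wrist',v,u.min(),.055,c)[:2],atz('wrist',v,u.max(),.055,c)[:2])
z=cv2.resize(p[100:190,220:300],None,fx=6,fy=6,interpolation=cv2.INTER_CUBIC);cv2.imwrite('pics/keyz.png',z)
E
```

```text
[250 127  15  34 482] [257.09958506 142.95643154]
[0.0606 0.0985 0.1006 0.1013 0.1021]
top ((0.5700449347496033, 0.29891276359558105), (0.01127120852470398, 0.02687515690922737), 80.84178161621094) 372 [0.56962758 0.29882861]
all ((0.5681136250495911, 0.2982731759548187), (0.013147559016942978, 0.030484512448310852), 80.84516143798828)
rack ((0.5193769335746765, 0.3067605197429657), (0.05995495989918709, 0.16595172882080078), 81.0286636352539)
50 228 287 [0.47669896 0.28398364] [0.48606395 0.34208295]
100 229 286 [0.52393035 0.27646839] [0.53332919 0.33478276]
130 229 285 [0.55397466 0.27104323] [0.56342887 0.32970439]
160 230 284 [0.58566375 0.2664255 ] [0.5950031  0.32437723]
```

View pics/keyz.png

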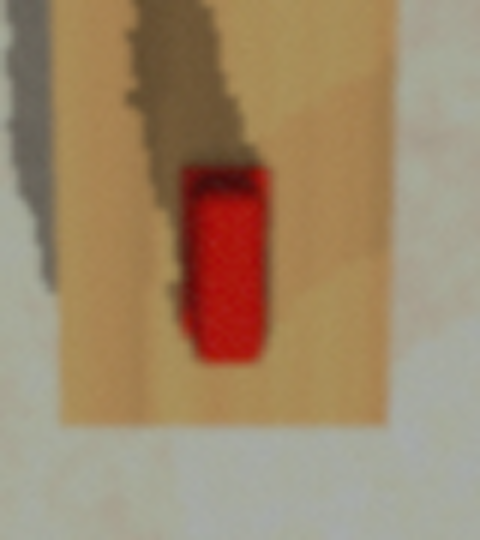

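Request:
play_rows([
  {"fingers": 1, "x": 0.0315, "y": 0.0047, "z": 0.03, "wx": 0, "wy": 0, "wz": 0.1},
  {"fingers": 1, "x": 0.0315, "y": 0.0047, "z": 0.07, "wx": 0, "wy": 0, "wz": 0.1},
  {"fingers": 1, "x": 0.0315, "y": 0.0047, "z": 0.1, "wx": 0, "wy": 0, "wz": 0.1},
  {"fingers": 1, "x": 0.0315, "y": 0.0047, "z": 0.13, "wx": 0, "wy": 0, "wz": 0.1},
  {"fingers": 0.2, "x": 0.0315, "y": 0.0047, "z": 0.16, "wx": 0, "wy": 0, "wz": 0.1},
  {"fingers": 0, "x": 0.0315, "y": 0.0047, "z": 0.18, "wx": 0, "wy": 0, "wz": 0.1},
  {"fingers": 0, "x": 0.0315, "y": 0.0047, "z": 0.19, "wx": 0, "wy": 0, "wz": 0.1},
  {"fingers": 0, "x": 0.0315, "y": 0.0047, "z": 0.192, "wx": 0, "wy": 0, "wz": 0.1},
  {"fingers": 0, "x": 0.0315, "y": 0.0047, "z": 0.192, "wx": 0, "wy": 0, "wz": 0.1},
])

```text
time: 5.6
ee_pos: [0.57, 0.2993, 0.0786]
tcp_rot: [-180.0, -0.0, 170.8]
wrist_force: [0.6, 0.8, -0.3]
opening: 0.0428
```

```bash
python3 snap.py wrist w4
```

```text
{'time': 5.6, 'q': [27.7036, 17.6965, 6.7256, 79.0336, -0.0001, 36.9156], 'ee_pos': [0.57, 0.2993, 0.0786], 'tcp_rot': [-179.9972, -0.0035, 170.7879], 'wrist_force': [0.599, 0.8337, -0.347], 'opening': 0.0428}
```

View pics/w4.png

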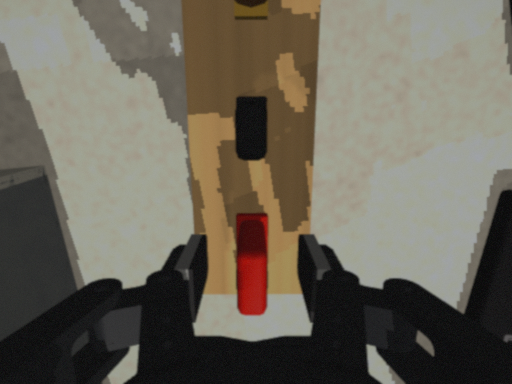

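The key is centred between the pads (key column 252, pads 206 and 299), so I'll close.

Request:
play_rows([
  {"fingers": -1, "x": 0, "y": 0, "z": 0, "wx": 0, "wy": 0, "wz": 0},
  {"fingers": -1, "x": 0, "y": 0, "z": 0, "wx": 0, "wy": 0, "wz": 0},
  {"fingers": -1, "x": 0, "y": 0, "z": 0, "wx": 0, "wy": 0, "wz": 0},
  {"fingers": -1, "x": 0, "y": 0, "z": 0, "wx": 0, "wy": 0, "wz": 0},
  {"fingers": -1, "x": 0, "y": 0, "z": 0, "wx": 0, "wy": 0, "wz": 0},
  {"fingers": -1, "x": 0, "y": 0, "z": 0, "wx": 0, "wy": 0, "wz": 0},
  {"fingers": -1, "x": 0, "y": 0, "z": 0, "wx": 0, "wy": 0, "wz": 0},
  {"fingers": -1, "x": 0, "y": 0, "z": 0, "wx": 0, "wy": 0, "wz": 0},
], grip_force=60)

```text
time: 6.32
ee_pos: [0.5706, 0.2999, 0.0798]
tcp_rot: [179.9, 0.1, 170.9]
wrist_force: [0.5, -0.5, 5.8]
opening: 0.0109
```

Request:
play_rows([
  {"fingers": -1, "x": 0, "y": 0, "z": -0.008, "wx": 0, "wy": 0, "wz": 0},
  {"fingers": -1, "x": 0, "y": 0, "z": -0.02, "wx": 0, "wy": 0, "wz": 0},
  {"fingers": -1, "x": 0, "y": 0, "z": -0.035, "wx": 0, "wy": 0, "wz": 0},
  {"fingers": -1, "x": 0, "y": 0, "z": -0.05, "wx": 0, "wy": 0, "wz": 0},
  {"fingers": -1, "x": 0, "y": 0, "z": -0.07, "wx": 0, "wy": 0, "wz": 0},
  {"fingers": -1, "x": 0, "y": 0, "z": -0.1, "wx": 0, "wy": 0, "wz": 0},
  {"fingers": -1, "x": 0, "y": 0, "z": -0.14, "wx": 0, "wy": 0, "wz": 0},
  {"fingers": -1, "x": 0, "y": 0, "z": -0.17, "wx": 0, "wy": 0, "wz": 0},
  {"fingers": -1, "x": 0, "y": 0, "z": -0.17, "wx": 0, "wy": 0, "wz": 0},
])

```text
time: 7.07
ee_pos: [0.5709, 0.3001, 0.2569]
tcp_rot: [179.7, 0.5, 170.9]
wrist_force: [1.4, 0.6, -1.0]
opening: 0.0112
```

```bash
python3 snap.py wrist w5
```

```text
{'time': 7.0667, 'q': [27.726, 18.6024, 27.6292, 98.4487, 0.0021, 36.832], 'ee_pos': [0.5709, 0.3001, 0.2569], 'tcp_rot': [179.6518, 0.4614, 170.8926], 'wrist_force': [1.3898, 0.6205, -0.9556], 'opening': 0.0112}
```

View pics/w5.png

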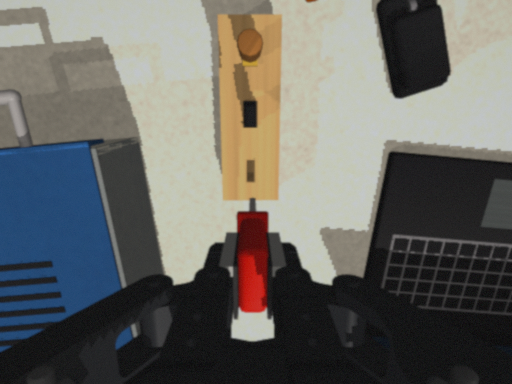

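The key is held: its slot in the rack at (250,170) is empty, and the spudger and file still stand. Next I'll carry it next to the slot for a view from this orientation.

Request:
play_rows([
  {"fingers": -1, "x": -0.01, "y": -0.03, "z": -0.022, "wx": 0, "wy": 0, "wz": -5.1},
  {"fingers": -1, "x": -0.02, "y": -0.07, "z": -0.022, "wx": 0, "wy": 0, "wz": -5.1},
  {"fingers": -1, "x": -0.03, "y": -0.11, "z": -0.022, "wx": 0, "wy": 0, "wz": -5.1},
  {"fingers": -1, "x": -0.04, "y": -0.15, "z": -0.022, "wx": 0, "wy": 0, "wz": -5.1},
  {"fingers": -1, "x": -0.052, "y": -0.19, "z": -0.022, "wx": 0, "wy": 0, "wz": -5.1},
  {"fingers": -1, "x": -0.064, "y": -0.23, "z": -0.022, "wx": 0, "wy": 0, "wz": -5.1},
  {"fingers": -1, "x": -0.075, "y": -0.27, "z": -0.022, "wx": 0, "wy": 0, "wz": -5.1},
  {"fingers": -1, "x": -0.086, "y": -0.31, "z": -0.022, "wx": 0, "wy": 0, "wz": -5.1},
  {"fingers": -1, "x": -0.096, "y": -0.345, "z": -0.022, "wx": 0, "wy": 0, "wz": -5.1},
  {"fingers": -1, "x": -0.104, "y": -0.37, "z": -0.022, "wx": 0, "wy": 0, "wz": -5.1},
  {"fingers": -1, "x": -0.108, "y": -0.387, "z": -0.022, "wx": 0, "wy": 0, "wz": -5.1},
  {"fingers": -1, "x": -0.108, "y": -0.387, "z": -0.022, "wx": 0, "wy": 0, "wz": -5.1},
  {"fingers": -1, "x": -0.108, "y": -0.387, "z": -0.022, "wx": 0, "wy": 0, "wz": -5.1},
  {"fingers": -1, "x": -0.108, "y": -0.387, "z": -0.022, "wx": 0, "wy": 0, "wz": -5.1},
])

```text
time: 8.28
ee_pos: [0.6151, -0.0991, 0.2701]
tcp_rot: [180.0, -0.0, 176.0]
wrist_force: [-1.2, -0.5, -0.2]
opening: 0.0107
```

```bash
python3 snap.py wrist w6; python3 - <<'E'
from h import *
print(info())
import pickle
p,d,c=pickle.load(open('pics/w6.pkl','rb'))
hsv=cv2.cvtColor(p,cv2.COLOR_BGR2HSV)
m=cv2.inRange(hsv,(20,120,80),(35,255,255))
n,l,st,ce=cv2.connectedComponentsWithStats(m);i=1+st[1:,4].argmax();print(st[i],ce[i])
cn=max(cv2.findContours((l==i).astype(np.uint8),cv2.RETR_EXTERNAL,cv2.CHAIN_APPROX_NONE)[0],key=len)
W=np.array([atz('wrist',v,u,.12,c)[:2] for u,v in cn[:,0]],np.float32);print(cv2.minAreaRect(W))
E
```

```text
{'time': 8.2833, 'q': [-9.1619, 16.4066, 26.3748, 100.0108, 0.0163, -5.1639], 'ee_pos': [0.6151, -0.0991, 0.2701], 'tcp_rot': [179.9799, -0.0409, 176.002], 'wrist_force': [-1.1555, -0.5374, -0.2052], 'opening': 0.0107}
{'time': 8.3333, 'q': [-9.1266, 16.3939, 26.3785, 100.0084, 0.0111, -5.1681], 'ee_pos': [0.6152, -0.0988, 0.2702], 'tcp_rot': [179.9868, -0.0227, 176.0416], 'wrist_force': [0.2802, 0.8921, -1.13], 'opening': 0.0112}
[ 230  109   37   59 1447] [248.09951624 137.21008984]
((0.5749053359031677, -0.10051248967647552), (0.03128528594970703, 0.04971606284379959), 86.0035629272461)
```

View pics/w6.png

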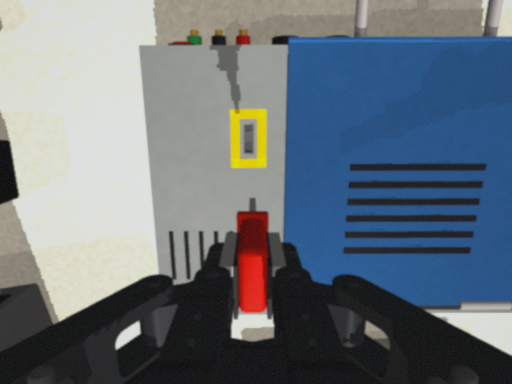

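The slot measures (0.5749, -0.1006), the same in both views to under 1 mm. I'll check how the key sits in the hand.

```bash
python3 - <<'E'
from h import *
import pickle
p,d,c=pickle.load(open('pics/w6.pkl','rb'));np.set_printoptions(suppress=True,precision=2)
T=pose([.6151,-.0990,.2702],[180,0,176.02])
def pr(P): return proj('wrist',(T[:3,:3]@np.array(P,float).T).T+T[:3,3],c)
z0=.0248
L=dict(tip=[[.0095,-.002,z0+.042],[.0095,.002,z0+.042],[.0,0,z0+.046]],top=[[.014,-.006,z0-.046],[.014,.006,z0-.046],[-.014,-.006,z0-.046],[-.014,.006,z0-.046]],gripbot=[[.014,-.006,z0-.008],[.014,.006,z0-.008]],sh=[[.015,-.008,z0-.004],[.015,.008,z0-.004]])
z=cv2.resize(p[185:325,205:305],None,fx=5,fy=5,interpolation=cv2.INTER_CUBIC)
for k,P in L.items():
    q=pr(P);print(k,q.tolist())
    for u,v in q: cv2.circle(z,(int((u-205+.5)*5),int((v-185+.5)*5)),3,(0,255,0),1)
cv2.imwrite('pics/w6z.png',z)
C=cloud('wrist',d,c)
ti=np.linalg.inv(T)
for rc in [(200,252),(205,252),(215,252),(235,252),(250,252),(280,252),(300,252),(308,252)]:
    print(rc,(ti@np.r_[C[rc],1])[:3].round(4),p[rc])
E
```

```text
tip [[250.179741159303, 198.39924537180477], [256.4139402813107, 198.39708149379146], [253.26741726133855, 210.60640896340198]]
top [[238.06582230605244, 250.18353051532813], [270.183351380532, 250.1714517328404], [238.89564124183397, 315.27607713887124], [269.17676792765326, 315.2635857223279]]
gripbot [[241.35875813592827, 217.10065786189483], [265.96000843450804, 217.09186134090953]]
sh [[237.59192010174633, 212.59464452324912], [269.656891225056, 212.58326014090915]]
(200, 252) [ 0.01 -0.    0.06] [70 73 74]
(205, 252) [ 0.01 -0.    0.05] [70 72 75]
(215, 252) [ 0.01 -0.    0.02] [ 19  23 129]
(235, 252) [ 0.01 -0.   -0.01] [17 22 91]
(250, 252) [ 0.01 -0.   -0.02] [ 13  21 120]
(280, 252) [ 0.   -0.   -0.02] [ 29  39 225]
(300, 252) [-0.01 -0.   -0.02] [ 34  44 224]
(308, 252) [-0.01 -0.   -0.02] [ 37  47 224]
```

View pics/w6z.png

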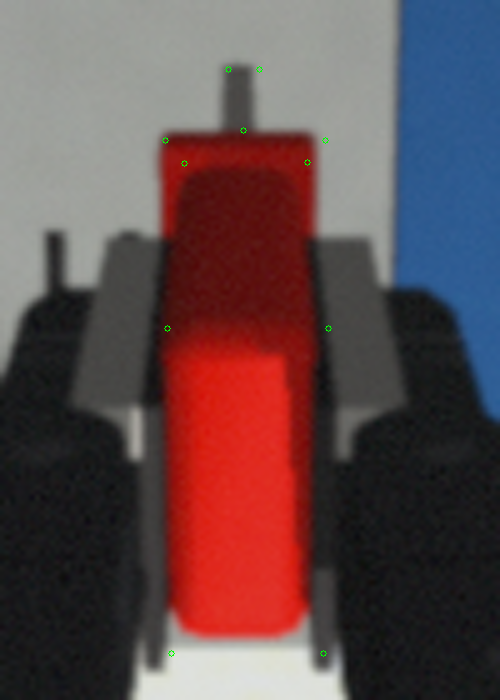

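Request:
play_rows([
  {"fingers": -1, "x": 0.02, "y": -0.002, "z": 0.01, "wx": 0, "wy": 0, "wz": 0},
  {"fingers": -1, "x": 0.035, "y": -0.004, "z": 0.03, "wx": 0, "wy": 0, "wz": 0},
  {"fingers": -1, "x": 0.04, "y": -0.004, "z": 0.05, "wx": 0, "wy": 0, "wz": 0},
  {"fingers": -1, "x": 0.04, "y": -0.004, "z": 0.065, "wx": 0, "wy": 0, "wz": 0},
  {"fingers": -1, "x": 0.04, "y": -0.004, "z": 0.072, "wx": 0, "wy": 0, "wz": 0},
  {"fingers": -1, "x": 0.04, "y": -0.004, "z": 0.072, "wx": 0, "wy": 0, "wz": 0},
  {"fingers": -1, "x": 0.04, "y": -0.004, "z": 0.072, "wx": 0, "wy": 0, "wz": 0},
  {"fingers": -1, "x": 0.04, "y": -0.004, "z": 0.072, "wx": 0, "wy": 0, "wz": 0},
])

```text
time: 9.0
ee_pos: [0.5757, -0.1005, 0.1995]
tcp_rot: [-180.0, 0.1, 176.0]
wrist_force: [0.8, -0.1, -0.1]
opening: 0.0115
```

```bash
python3 snap.py wrist w7;python3 snap.py scene s7; python3 - <<'E'
from h import *
print(info())
p=cv2.imread('pics/w7.png');q=cv2.imread('pics/s7.png')
a=cv2.resize(p[120:260,190:310],(480,560),interpolation=cv2.INTER_CUBIC);b=cv2.resize(q[150:220,220:260],(320,560),interpolation=cv2.INTER_CUBIC)
cv2.imwrite('pics/c7.png',np.hstack([a,b]))
E
```

```text
{'time': 9.0, 'q': [-9.9029, 8.9729, 9.7144, 90.6609, -0.0011, -5.9398], 'ee_pos': [0.5757, -0.1005, 0.1995], 'tcp_rot': [-179.9905, 0.0801, 176.0369], 'wrist_force': [0.7906, -0.1099, -0.1137], 'opening': 0.0115}
{'time': 9.05, 'q': [-9.9179, 8.9766, 9.7191, 90.6522, 0.0014, -5.9425], 'ee_pos': [0.5758, -0.1007, 0.1995], 'tcp_rot': [-179.992, 0.0899, 176.0246], 'wrist_force': [0.8842, 0.7828, -0.7426], 'opening': 0.0115}
{'time': 9.1, 'q': [-9.9259, 8.977, 9.7081, 90.6458, -0.0008, -5.9415], 'ee_pos': [0.5757, -0.1008, 0.1994], 'tcp_rot': [-179.9904, 0.0847, 176.0156], 'wrist_force': [0.796, 0.4764, -1.7365], 'opening': 0.0112}
```

View pics/c7.png

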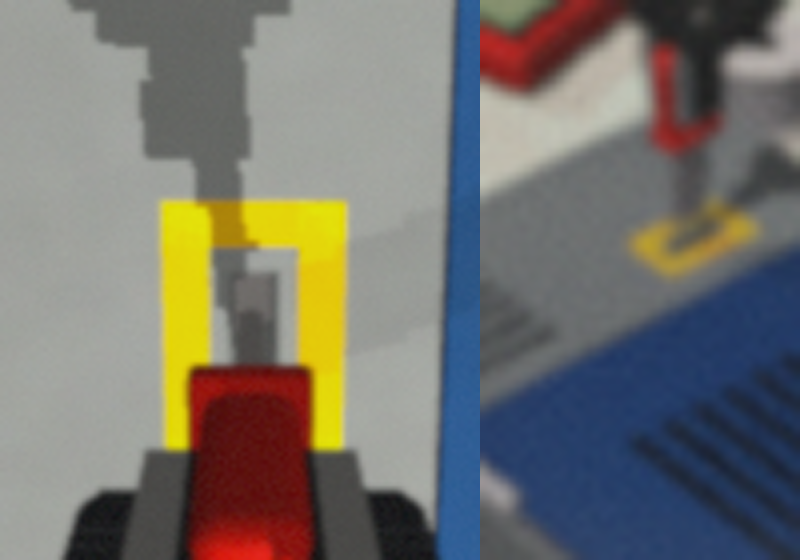

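Request:
play_rows([
  {"fingers": -1, "x": 0.0007, "y": 0.0003, "z": 0.004, "wx": 0, "wy": 0, "wz": 0},
  {"fingers": -1, "x": 0.0007, "y": 0.0003, "z": 0.008, "wx": 0, "wy": 0, "wz": 0},
  {"fingers": -1, "x": 0.0007, "y": 0.0003, "z": 0.012, "wx": 0, "wy": 0, "wz": 0},
  {"fingers": -1, "x": 0.0007, "y": 0.0003, "z": 0.016, "wx": 0, "wy": 0, "wz": 0},
  {"fingers": -1, "x": 0.0007, "y": 0.0003, "z": 0.02, "wx": 0, "wy": 0, "wz": 0},
  {"fingers": -1, "x": 0.0007, "y": 0.0003, "z": 0.02, "wx": 0, "wy": 0, "wz": 0},
])

```text
time: 9.6
ee_pos: [0.5741, -0.1005, 0.1771]
tcp_rot: [180.0, -0.1, 176.0]
wrist_force: [-0.1, 0.4, -1.9]
opening: 0.0106
```

```bash
python3 -c "
from h import *
print(info())"
```

```text
{'time': 9.6, 'q': [-9.9289, 8.7344, 6.9736, 88.323, 0.0011, -5.9221], 'ee_pos': [0.5741, -0.1005, 0.1771], 'tcp_rot': [179.9902, -0.0833, 175.9932], 'wrist_force': [-0.0927, 0.3748, -1.9473], 'opening': 0.0106}
```

The tip is about 14 mm into the slot with no reaction force, so I'll keep pushing.

Request:
play_rows([
  {"fingers": -1, "x": -0.0005, "y": 0, "z": 0.005, "wx": 0, "wy": 0, "wz": 0},
  {"fingers": -1, "x": -0.0005, "y": 0, "z": 0.01, "wx": 0, "wy": 0, "wz": 0},
  {"fingers": -1, "x": -0.0005, "y": 0, "z": 0.015, "wx": 0, "wy": 0, "wz": 0},
  {"fingers": -1, "x": -0.0005, "y": 0, "z": 0.02, "wx": 0, "wy": 0, "wz": 0},
  {"fingers": -1, "x": -0.0005, "y": 0, "z": 0.025, "wx": 0, "wy": 0, "wz": 0},
  {"fingers": -1, "x": -0.0005, "y": 0, "z": 0.03, "wx": 0, "wy": 0, "wz": 0},
  {"fingers": -1, "x": -0.0005, "y": 0, "z": 0.033, "wx": 0, "wy": 0, "wz": 0},
  {"fingers": -1, "x": -0.0005, "y": 0, "z": 0.033, "wx": 0, "wy": 0, "wz": 0},
])

```text
time: 10.27
ee_pos: [0.575, -0.1003, 0.1449]
tcp_rot: [180.0, 0.0, 176.0]
wrist_force: [0.3, 1.6, -0.3]
opening: 0.0117
```

```bash
python3 -c "
from h import *
print(info())"
```

```text
{'time': 10.2667, 'q': [-9.9114, 8.7261, 3.4151, 84.683, 0.0292, -5.9193], 'ee_pos': [0.575, -0.1003, 0.1449], 'tcp_rot': [179.9716, 0.009, 176.0079], 'wrist_force': [0.2548, 1.5783, -0.3142], 'opening': 0.0117}
```

Request:
play_rows([
  {"fingers": -1, "x": 0, "y": 0, "z": 0.001, "wx": 0, "wy": 0, "wz": 0},
  {"fingers": -1, "x": 0, "y": 0, "z": 0.002, "wx": 0, "wy": 0, "wz": 0},
  {"fingers": -1, "x": 0, "y": 0, "z": 0.003, "wx": 0, "wy": 0, "wz": 0},
  {"fingers": -1, "x": 0, "y": 0, "z": 0.003, "wx": 0, "wy": 0, "wz": 0},
])

```text
time: 10.6
ee_pos: [0.5751, -0.1003, 0.1448]
tcp_rot: [180.0, 0.1, 176.0]
wrist_force: [-6.6, 3.2, 18.6]
opening: 0.0111
```

```bash
python3 -c "
from h import *
print(info())"; python3 snap.py scene s8; python3 snap.py wrist w8;python3 - <<'E'
from h import *
p=cv2.imread('pics/w8.png');q=cv2.imread('pics/s8.png')
a=cv2.resize(p[120:260,190:310],(480,560),interpolation=cv2.INTER_CUBIC);b=cv2.resize(q[150:220,220:260],(320,560),interpolation=cv2.INTER_CUBIC)
cv2.imwrite('pics/c8.png',np.hstack([a,b]))
E
```

```text
{'time': 10.6, 'q': [-9.9102, 8.6102, 3.2749, 84.5327, 0.0285, -5.9191], 'ee_pos': [0.5751, -0.1003, 0.1448], 'tcp_rot': [179.9853, 0.1342, 176.0089], 'wrist_force': [-6.5502, 3.2452, 18.6474], 'opening': 0.0111}
{'time': 10.6, 'q': [-9.9102, 8.6102, 3.2749, 84.5327, 0.0285, -5.9191], 'ee_pos': [0.5751, -0.1003, 0.1448], 'tcp_rot': [179.9853, 0.1342, 176.0089], 'wrist_force': [-6.5502, 3.2452, 18.6474], 'opening': 0.0111}
{'time': 10.65, 'q': [-9.912, 8.6133, 3.2736, 84.5311, 0.0295, -5.9163], 'ee_pos': [0.5751, -0.1003, 0.1447], 'tcp_rot': [179.9839, 0.1315, 176.0043], 'wrist_force': [-6.2458, 3.2983, 18.0044], 'opening': 0.0111}
```

View pics/c8.png

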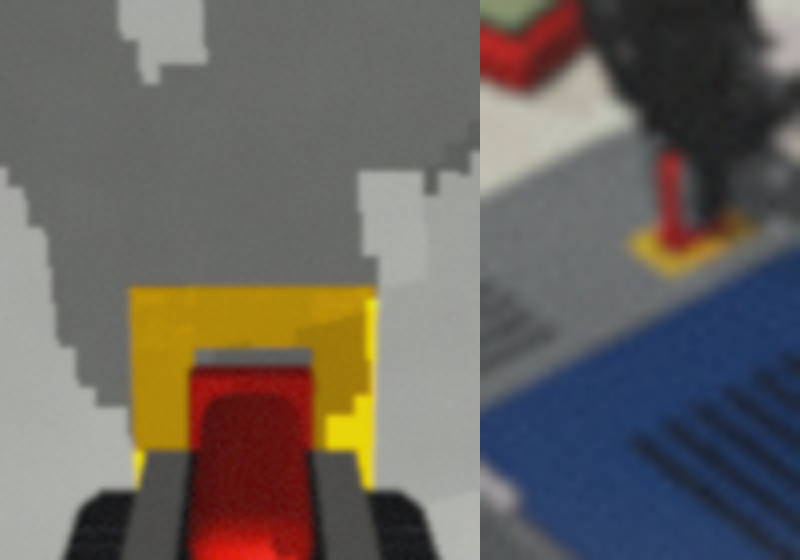

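The key is home: at TCP z = 0.1448, as predicted, the reaction is 18 N and the shoulder sits on the yellow plate. Now I'll relax, release and lift off.

Request:
play_rows([
  {"fingers": -1, "x": 0, "y": 0, "z": -0.002, "wx": 0, "wy": 0, "wz": 0},
  {"fingers": 0, "x": 0, "y": 0, "z": -0.003, "wx": 0, "wy": 0, "wz": 0},
  {"fingers": 0, "x": 0, "y": 0, "z": -0.003, "wx": 0, "wy": 0, "wz": 0},
  {"fingers": 0, "x": 0, "y": 0, "z": -0.003, "wx": 0, "wy": 0, "wz": 0},
  {"fingers": 0, "x": 0, "y": 0, "z": -0.003, "wx": 0, "wy": 0, "wz": 0},
  {"fingers": 0, "x": 0, "y": 0, "z": -0.01, "wx": 0, "wy": 0, "wz": 0},
  {"fingers": 0, "x": 0, "y": 0, "z": -0.025, "wx": 0, "wy": 0, "wz": 0},
  {"fingers": 0, "x": 0, "y": 0, "z": -0.045, "wx": 0, "wy": 0, "wz": 0},
  {"fingers": 0, "x": 0, "y": 0, "z": -0.075, "wx": 0, "wy": 0, "wz": 0},
  {"fingers": 0, "x": 0, "y": 0, "z": -0.108, "wx": 0, "wy": 0, "wz": 0},
  {"fingers": 0, "x": 0, "y": 0, "z": -0.108, "wx": 0, "wy": 0, "wz": 0},
])

```text
time: 11.62
ee_pos: [0.5761, -0.1008, 0.2573]
tcp_rot: [-179.9, 0.5, 176.0]
wrist_force: [0.5, -0.1, 0.5]
opening: 0.0426
```

```bash
python3 snap.py wrist w9;python3 - <<'E'
from h import *
import pickle
p,d,c=pickle.load(open('pics/w9.pkl','rb'))
hsv=cv2.cvtColor(p,cv2.COLOR_BGR2HSV)
m=cv2.inRange(hsv,(0,150,60),(10,255,255))|cv2.inRange(hsv,(172,150,60),(180,255,255))
C=cloud('wrist',d,c);k=(m>0)&(C[...,2]>.13);print(np.percentile(C[k][:,2],[50,75,90,97]))
E
```

```text
{'time': 11.6167, 'q': [-9.9233, 9.7802, 17.061, 96.8032, -0.0062, -5.9187], 'ee_pos': [0.5761, -0.1008, 0.2573], 'tcp_rot': [-179.9446, 0.4744, 175.9956], 'wrist_force': [0.5057, -0.0807, 0.4744], 'opening': 0.0426}
[0.16586512 0.1664832  0.16703592 0.16741687]
```

View pics/w9.png

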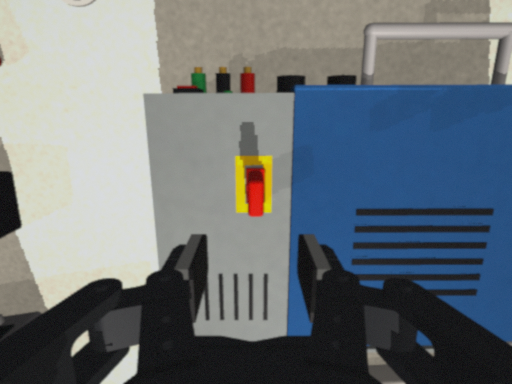

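The key top is at z = 0.166 (0.120 + 0.046), so it's fully home and left in. Next, move over the handle with a 90° turn.

Request:
play_rows([
  {"fingers": -0.39, "x": 0.02, "y": 0.025, "z": 0, "wx": 0, "wy": 0, "wz": -7},
  {"fingers": -0.39, "x": 0.04, "y": 0.05, "z": 0, "wx": 0, "wy": 0, "wz": -14},
  {"fingers": -0.39, "x": 0.06, "y": 0.075, "z": 0, "wx": 0, "wy": 0, "wz": -21},
  {"fingers": -0.39, "x": 0.08, "y": 0.1, "z": 0, "wx": 0, "wy": 0, "wz": -28},
  {"fingers": -0.39, "x": 0.1, "y": 0.125, "z": 0.01, "wx": 0, "wy": 0, "wz": -35},
  {"fingers": -0.39, "x": 0.115, "y": 0.14, "z": 0.02, "wx": 0, "wy": 0, "wz": -42},
  {"fingers": -0.39, "x": 0.1228, "y": 0.15, "z": 0.03, "wx": 0, "wy": 0, "wz": -49},
  {"fingers": -0.39, "x": 0.1228, "y": 0.15, "z": 0.03, "wx": 0, "wy": 0, "wz": -56},
  {"fingers": -0.39, "x": 0.1228, "y": 0.15, "z": 0.03, "wx": 0, "wy": 0, "wz": -63},
  {"fingers": -0.39, "x": 0.1228, "y": 0.15, "z": 0.03, "wx": 0, "wy": 0, "wz": -70},
  {"fingers": -0.39, "x": 0.1228, "y": 0.15, "z": 0.03, "wx": 0, "wy": 0, "wz": -77},
  {"fingers": -0.39, "x": 0.1228, "y": 0.15, "z": 0.03, "wx": 0, "wy": 0, "wz": -84},
  {"fingers": -0.39, "x": 0.1228, "y": 0.15, "z": 0.03, "wx": 0, "wy": 0, "wz": -90},
  {"fingers": -0.39, "x": 0.1228, "y": 0.15, "z": 0.03, "wx": 0, "wy": 0, "wz": -90},
  {"fingers": -0.39, "x": 0.1228, "y": 0.15, "z": 0.03, "wx": 0, "wy": 0, "wz": -90},
  {"fingers": -0.39, "x": 0.1228, "y": 0.15, "z": 0.03, "wx": 0, "wy": 0, "wz": -90},
])

```text
time: 13.0
ee_pos: [0.4628, 0.0576, 0.22]
tcp_rot: [180.0, -0.0, -94.2]
wrist_force: [0.1, 0.2, -0.4]
opening: 0.0262
```

```bash
python3 snap.py wrist w10;python3 - <<'E'
from h import *
import pickle
p,d,c=pickle.load(open('pics/w10.pkl','rb'))
print(proj('wrist',[[.4626,.0577,.104],[.4626-.055*-.0698*-1,.0577-.05,.104]],c))
E
```

```text
{'time': 13.0, 'q': [7.0937, -6.8157, -4.0468, 92.7962, -0.0015, -78.6995], 'ee_pos': [0.4628, 0.0576, 0.22], 'tcp_rot': [179.9735, -0.0068, -94.2068], 'wrist_force': [0.0948, 0.183, -0.4063], 'opening': 0.0262}
[[253.36950806 194.9444225 ]
 [253.64774715 131.0366842 ]]
```

View pics/w10.png

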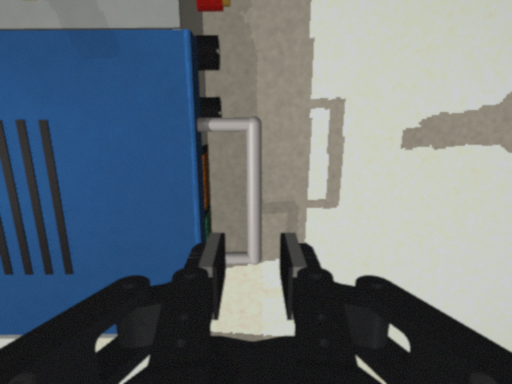

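The bar runs down column 254 at rows 124–260, centred between the fingers (216 and 288). I'll descend over it.

Request:
play_rows([
  {"fingers": -0.39, "x": 0, "y": 0, "z": 0.03, "wx": 0, "wy": 0, "wz": 0},
  {"fingers": -0.39, "x": 0, "y": 0, "z": 0.06, "wx": 0, "wy": 0, "wz": 0},
  {"fingers": -0.39, "x": 0, "y": 0, "z": 0.085, "wx": 0, "wy": 0, "wz": 0},
  {"fingers": -0.39, "x": 0, "y": 0, "z": 0.1, "wx": 0, "wy": 0, "wz": 0},
  {"fingers": -0.39, "x": 0, "y": 0, "z": 0.112, "wx": 0, "wy": 0, "wz": 0},
  {"fingers": -0.39, "x": 0, "y": 0, "z": 0.12, "wx": 0, "wy": 0, "wz": 0},
  {"fingers": -0.39, "x": 0, "y": 0, "z": 0.124, "wx": 0, "wy": 0, "wz": 0},
  {"fingers": -0.39, "x": 0, "y": 0, "z": 0.124, "wx": 0, "wy": 0, "wz": 0},
])

```text
time: 13.72
ee_pos: [0.4629, 0.0576, 0.0961]
tcp_rot: [180.0, -0.0, -94.0]
wrist_force: [0.5, -0.2, 0.1]
opening: 0.0262
```

```bash
python3 snap.py wrist w11
```

```text
{'time': 13.7167, 'q': [7.0981, -6.7885, -17.7002, 79.1037, -0.0005, -78.8689], 'ee_pos': [0.4629, 0.0576, 0.0961], 'tcp_rot': [179.985, -0.0035, -94.033], 'wrist_force': [0.4619, -0.175, 0.1169], 'opening': 0.0262}
```

View pics/w11.png

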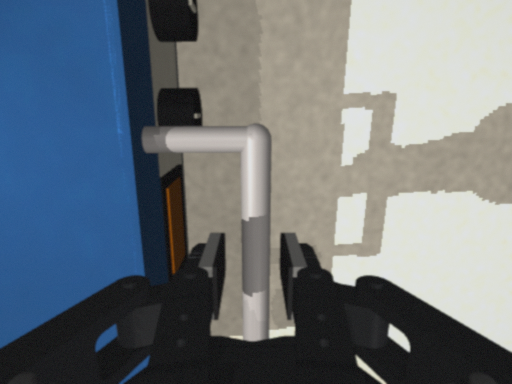

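The bar sits between the pads, about 1 mm off-centre. I'll nudge and close.

Request:
play_rows([
  {"fingers": -1, "x": 0, "y": 0.0008, "z": 0, "wx": 0, "wy": 0, "wz": 0},
  {"fingers": -1, "x": 0, "y": 0.0008, "z": 0, "wx": 0, "wy": 0, "wz": 0},
  {"fingers": -1, "x": 0, "y": 0.0008, "z": 0, "wx": 0, "wy": 0, "wz": 0},
  {"fingers": -1, "x": 0, "y": 0.0008, "z": 0, "wx": 0, "wy": 0, "wz": 0},
  {"fingers": -1, "x": 0, "y": 0.0008, "z": 0, "wx": 0, "wy": 0, "wz": 0},
  {"fingers": -1, "x": 0, "y": 0.0008, "z": 0, "wx": 0, "wy": 0, "wz": 0},
], grip_force=60)

```text
time: 14.27
ee_pos: [0.4616, 0.0578, 0.0969]
tcp_rot: [180.0, 0.0, -94.0]
wrist_force: [-4.7, 1.3, 2.2]
opening: 0.0101
```

```bash
python3 - <<'E'
from h import *
print(info())
# arc in tool frame (yaw -94): supply x-> -tool y ; up -> -tool z
for t in [1,2,4,6,8,10,14,18,22,26,30,34,38,41,43,44,45,46]:
    a=np.radians(t);x=-.288*np.cos(a)-.014*np.sin(a);z=.288*np.sin(a)-.014*np.cos(a)
    print(t,round(-(x+.288),4),round(-(z+.014),4))
E
```

```text
{'time': 14.2667, 'q': [7.1274, -6.9543, -17.7571, 79.2327, 0.0236, -78.872], 'ee_pos': [0.4616, 0.0578, 0.0969], 'tcp_rot': [179.9606, 0.0163, -94.0006], 'wrist_force': [-4.6742, 1.3477, 2.194], 'opening': 0.0101}
1 0.0002 -0.005
2 0.0003 -0.0101
4 0.0003 -0.0201
6 -0.0001 -0.0302
8 -0.0009 -0.0402
10 -0.0019 -0.0502
14 -0.0052 -0.0701
18 -0.0098 -0.0897
22 -0.0157 -0.1089
26 -0.023 -0.1277
30 -0.0316 -0.1459
34 -0.0414 -0.1634
38 -0.0524 -0.1803
41 -0.0615 -0.1924
43 -0.0678 -0.2002
44 -0.0711 -0.204
45 -0.0745 -0.2077
46 -0.0779 -0.2114
```

Gripped (opening 10 mm on the 12 mm bar). I'll test the lift by about 2° and check the force.

Request:
play_rows([
  {"fingers": -1, "x": 0, "y": 0.0002, "z": -0.0025, "wx": 0, "wy": 0, "wz": 0},
  {"fingers": -1, "x": 0, "y": 0.0002, "z": -0.005, "wx": 0, "wy": 0, "wz": 0},
  {"fingers": -1, "x": 0, "y": 0.0003, "z": -0.0075, "wx": 0, "wy": 0, "wz": 0},
  {"fingers": -1, "x": 0, "y": 0.0003, "z": -0.01, "wx": 0, "wy": 0, "wz": 0},
  {"fingers": -1, "x": 0, "y": 0.0003, "z": -0.01, "wx": 0, "wy": 0, "wz": 0},
])

```text
time: 14.68
ee_pos: [0.4612, 0.0578, 0.1065]
tcp_rot: [179.9, 0.0, -94.0]
wrist_force: [-6.0, 2.6, -4.5]
opening: 0.0098
```

```bash
python3 -c "
from h import *
print(info())"
```

```text
{'time': 14.6833, 'q': [7.1329, -7.1146, -16.8399, 80.3511, 0.025, -78.8712], 'ee_pos': [0.4612, 0.0578, 0.1065], 'tcp_rot': [179.9203, 0.0098, -93.9959], 'wrist_force': [-5.9662, 2.5778, -4.5286], 'opening': 0.0098}
```

The cover lifts freely at about 4.5 N. I'll follow the hinge arc up to 24°.

Request:
play_rows([
  {"fingers": -1, "x": 0, "y": 0, "z": -0.006, "wx": 0, "wy": 0, "wz": 0},
  {"fingers": -1, "x": 0, "y": -0.0002, "z": -0.014, "wx": 0, "wy": 0, "wz": 0},
  {"fingers": -1, "x": 0, "y": -0.0006, "z": -0.022, "wx": 0, "wy": 0, "wz": 0},
  {"fingers": -1, "x": 0, "y": -0.0012, "z": -0.03, "wx": 0, "wy": 0, "wz": 0},
  {"fingers": -1, "x": 0, "y": -0.0022, "z": -0.04, "wx": 0, "wy": 0, "wz": 0},
  {"fingers": -1, "x": 0, "y": -0.0037, "z": -0.05, "wx": 0, "wy": 0, "wz": 0},
  {"fingers": -1, "x": 0, "y": -0.0055, "z": -0.06, "wx": 0, "wy": 0, "wz": 0},
  {"fingers": -1, "x": 0, "y": -0.0076, "z": -0.07, "wx": 0, "wy": 0, "wz": 0},
  {"fingers": -1, "x": 0, "y": -0.0101, "z": -0.0796, "wx": 0, "wy": 0, "wz": 0},
  {"fingers": -1, "x": 0, "y": -0.0129, "z": -0.0893, "wx": 0, "wy": 0, "wz": 0},
  {"fingers": -1, "x": 0, "y": -0.016, "z": -0.0988, "wx": 0, "wy": 0, "wz": 0},
  {"fingers": -1, "x": 0, "y": -0.0195, "z": -0.1083, "wx": 0, "wy": 0, "wz": 0},
  {"fingers": -1, "x": 0, "y": -0.0195, "z": -0.1083, "wx": 0, "wy": 0, "wz": 0},
])

```text
time: 15.77
ee_pos: [0.48, 0.0566, 0.2171]
tcp_rot: [179.9, 0.0, -94.0]
wrist_force: [-17.2, 2.7, 1.0]
opening: 0.0098
```

```bash
cat > ang.py <<'E'
from h import *
import pickle
print(info())
o=bot.get_obs();T=pose(o['ee_pos'],o['tcp_rot']);g=(T@[0,0,-.008,1])[:3]
H=np.array([.7499,.0376,.118]);xs=np.array([.9976,-.0698,0])
r=g-H;rx,rz=r@xs,r[2];print('grasp radius',np.hypot(rx,rz),'vs .2883; angle',np.degrees(np.arctan2(rz,-rx)-np.arctan2(-.014,.288)))
E
python3 ang.py; python3 snap.py scene s12; python3 - <<'E'
import cv2
p=cv2.imread('pics/s12.png');cv2.imwrite('pics/s12z.png',cv2.resize(p[90:290,150:400],None,fx=3,fy=3,interpolation=cv2.INTER_CUBIC))
E
```

```text
{'time': 15.7667, 'q': [6.6912, -4.4982, -2.2338, 92.364, 0.054, -79.3237], 'ee_pos': [0.48, 0.0566, 0.2171], 'tcp_rot': [179.8921, 0.0346, -93.9852], 'wrist_force': [-17.1689, 2.6649, 1.036], 'opening': 0.0098}
grasp radius 0.2910053495262323 vs .2883; angle 24.37253160410623
{'time': 15.7667, 'q': [6.6912, -4.4982, -2.2338, 92.364, 0.054, -79.3237], 'ee_pos': [0.48, 0.0566, 0.2171], 'tcp_rot': [179.8921, 0.0346, -93.9852], 'wrist_force': [-17.1689, 2.6649, 1.036], 'opening': 0.0098}
```

View pics/s12z.png

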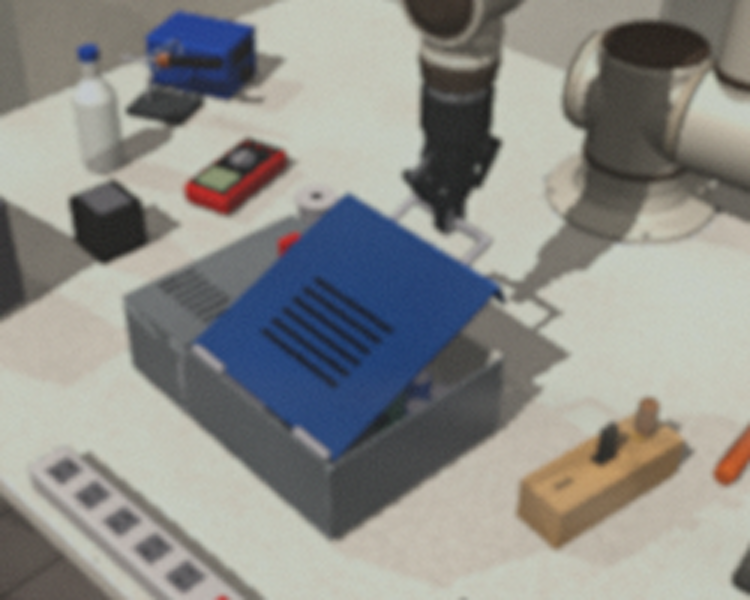

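The cover is at about 24° with nothing disturbed. The −17 N in x says I'm pushing toward the hinge by 1–2 mm, so I'll ease outward slightly while rising.

Request:
play_rows([
  {"fingers": -1, "x": 0, "y": -0.0032, "z": -0.0095, "wx": 0, "wy": 0, "wz": 0},
  {"fingers": -1, "x": 0, "y": -0.0069, "z": -0.019, "wx": 0, "wy": 0, "wz": 0},
  {"fingers": -1, "x": 0, "y": -0.0111, "z": -0.0282, "wx": 0, "wy": 0, "wz": 0},
  {"fingers": -1, "x": 0, "y": -0.0159, "z": -0.0373, "wx": 0, "wy": 0, "wz": 0},
  {"fingers": -1, "x": 0, "y": -0.0209, "z": -0.046, "wx": 0, "wy": 0, "wz": 0},
  {"fingers": -1, "x": 0, "y": -0.0264, "z": -0.0546, "wx": 0, "wy": 0, "wz": 0},
  {"fingers": -1, "x": 0, "y": -0.0321, "z": -0.063, "wx": 0, "wy": 0, "wz": 0},
  {"fingers": -1, "x": 0, "y": -0.0381, "z": -0.0711, "wx": 0, "wy": 0, "wz": 0},
  {"fingers": -1, "x": 0, "y": -0.0412, "z": -0.0751, "wx": 0, "wy": 0, "wz": 0},
  {"fingers": -1, "x": 0, "y": -0.0443, "z": -0.0791, "wx": 0, "wy": 0, "wz": 0},
  {"fingers": -1, "x": 0, "y": -0.0475, "z": -0.0829, "wx": 0, "wy": 0, "wz": 0},
  {"fingers": -1, "x": 0, "y": -0.0508, "z": -0.0867, "wx": 0, "wy": 0, "wz": 0},
  {"fingers": -1, "x": 0, "y": -0.0508, "z": -0.0867, "wx": 0, "wy": 0, "wz": 0},
  {"fingers": -1, "x": 0, "y": -0.0508, "z": -0.0867, "wx": 0, "wy": 0, "wz": 0},
])

```text
time: 16.98
ee_pos: [0.5301, 0.0532, 0.3037]
tcp_rot: [179.9, 0.1, -94.0]
wrist_force: [-16.3, 3.2, 6.9]
opening: 0.0099
```

```bash
python3 ang.py; python3 snap.py scene s13; python3 snap.py top t13;python3 - <<'E'
from h import *
import pickle
for n,f in (('scene','s13'),('top','t13')):
    p,d,c=pickle.load(open(f'pics/{f}.pkl','rb'));C=cloud(n,d,c)
    hsv=cv2.cvtColor(p,cv2.COLOR_BGR2HSV);m=cv2.inRange(hsv,(100,90,30),(125,255,255))>0
    # region: near cover
    L=C-np.array([.7499,.0376,.118]);xs=np.array([.9976,-.0698,0]);ys=np.array([.0698,.9976,0])
    a,b,z=L@xs,L@ys,L[...,2]
    m&=(abs(b)<.11)&(a<-.02)&(a>-.26)&(z>.01)&(z<.3)
    m=cv2.erode(m.astype(np.uint8),np.ones((3,3)))>0
    X=np.c_[a[m],b[m],z[m]]
    for _ in range(5):
        A=np.c_[X[:,0],X[:,1],np.ones(len(X))];s=np.linalg.lstsq(A,X[:,2],rcond=None)[0];r=X[:,2]-A@s;k=abs(r)<max(2*r.std(),.003);X=X[k]
    print(n,len(X),s,'angle',np.degrees(np.arctan(-s[0])),r.std())
p=cv2.imread('pics/s13.png');cv2.imwrite('pics/s13z.png',cv2.resize(p[90:290,150:400],None,fx=3,fy=3,interpolation=cv2.INTER_CUBIC))
E
```

```text
{'time': 16.9833, 'q': [5.6926, 4.5399, 16.548, 102.067, 0.0683, -80.3262], 'ee_pos': [0.5301, 0.0532, 0.3037], 'tcp_rot': [179.9305, 0.0574, -93.9813], 'wrist_force': [-16.2894, 3.2213, 6.9298], 'opening': 0.0099}
grasp radius 0.29340257635444295 vs .2883; angle 44.10449430725552
{'time': 16.9833, 'q': [5.6926, 4.5399, 16.548, 102.067, 0.0683, -80.3262], 'ee_pos': [0.5301, 0.0532, 0.3037], 'tcp_rot': [179.9305, 0.0574, -93.9813], 'wrist_force': [-16.2894, 3.2213, 6.9298], 'opening': 0.0099}
{'time': 17.0333, 'q': [5.6941, 4.5296, 16.5292, 102.0615, 0.0681, -80.3272], 'ee_pos': [0.53, 0.0532, 0.3037], 'tcp_rot': [179.9275, 0.0567, -93.9787], 'wrist_force': [-16.4674, 4.3822, 8.5262], 'opening': 0.0096}
scene 3088 [-9.35529094e-01 -1.26769103e-03  8.56422173e-04] angle 43.09222935181769 0.0019584668358512292
top 983 [-0.93784443 -0.00467334  0.00337415] angle 43.1628909122264 0.0013378617199448584
```

View pics/s13z.png

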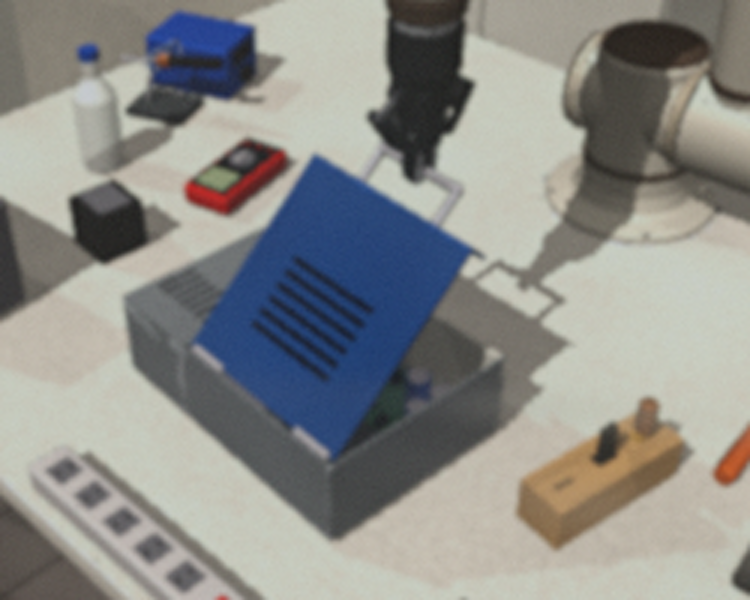

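Depth from both cameras puts the cover at 43.1°. Kinematics says 44.1°, but its radius is off, which fits the bar sitting about 6 mm lower in the pads. I'll raise another 1.9° and ease outward.

Request:
play_rows([
  {"fingers": -1, "x": 0, "y": -0.001, "z": -0.003, "wx": 0, "wy": 0, "wz": 0},
  {"fingers": -1, "x": 0, "y": -0.002, "z": -0.005, "wx": 0, "wy": 0, "wz": 0},
  {"fingers": -1, "x": 0, "y": -0.003, "z": -0.007, "wx": 0, "wy": 0, "wz": 0},
  {"fingers": -1, "x": 0, "y": -0.0044, "z": -0.0091, "wx": 0, "wy": 0, "wz": 0},
  {"fingers": -1, "x": 0, "y": -0.0044, "z": -0.0091, "wx": 0, "wy": 0, "wz": 0},
  {"fingers": -1, "x": 0, "y": -0.0044, "z": -0.0091, "wx": 0, "wy": 0, "wz": 0},
])

```text
time: 17.58
ee_pos: [0.5362, 0.0527, 0.3113]
tcp_rot: [-180.0, 0.0, -94.0]
wrist_force: [-4.8, 3.0, -0.8]
opening: 0.01
```

```bash
cat > vis.py <<'E'
import sys
from h import *
def fit(n):
    c=bot.get_calibration(n);p,d=bot.camera(n);C=cloud(n,d,c)
    hsv=cv2.cvtColor(p,cv2.COLOR_BGR2HSV);m=cv2.inRange(hsv,(100,90,30),(125,255,255))>0
    L=C-np.array([.7499,.0376,.118]);xs=np.array([.9976,-.0698,0]);ys=np.array([.0698,.9976,0])
    a,b,z=L@xs,L@ys,L[...,2]
    m&=(abs(b)<.11)&(a<-.02)&(a>-.26)&(z>.01)&(z<.3)
    m=cv2.erode(m.astype(np.uint8),np.ones((3,3)))>0
    X=np.c_[a[m],b[m],z[m]]
    for _ in range(5):
        A=np.c_[X[:,0],X[:,1],np.ones(len(X))];s=np.linalg.lstsq(A,X[:,2],rcond=None)[0];r=X[:,2]-A@s;X=X[abs(r)<max(2*r.std(),.003)]
    # total least squares too
    Y=X-X.mean(0);nrm=np.linalg.svd(Y,full_matrices=False)[2][2];print(n,len(X),'lsq',np.degrees(np.arctan(-s[0])),'tls',np.degrees(np.arctan2(abs(nrm[0]),abs(nrm[2]))),'offset from hinge',s[2]/np.hypot(1,s[0]))
    return p
for n in ('scene','top'): cv2.imwrite(f'pics/{n}_{sys.argv[1]}.png',fit(n))
E
python3 ang.py; python3 vis.py 14; python3 - <<'E'
# sanity of the fit method: the shut cover in the first top image
import sys
sys.path.insert(0,'.')
from h import *
for n in ('top','scene'):
    d=np.load(f'pics/{n}0.npy');p=cv2.imread(f'pics/{n}0.png');C=cloud(n,d)
    m=(cv2.inRange(cv2.cvtColor(p,cv2.COLOR_BGR2HSV),(100,90,30),(125,255,255))>0)
    L=C-np.array([.7499,.0376,.118]);a=L@[.9976,-.0698,0];b=L@[.0698,.9976,0];m&=(abs(b)<.11)&(a<-.02)&(a>-.23)&(abs(L[...,2])<.03)
    print(n,m.sum(),np.degrees(np.arctan(-np.polyfit(a[m],L[...,2][m],1)[0])))
E
```

```text
{'time': 17.5833, 'q': [5.6015, 5.6097, 18.5653, 102.9198, 0.0323, -80.4064], 'ee_pos': [0.5362, 0.0527, 0.3113], 'tcp_rot': [-179.97, 0.0378, -93.9921], 'wrist_force': [-4.8116, 3.0357, -0.804], 'opening': 0.01}
grasp radius 0.2939392875048678 vs .2883; angle 46.00091090663764
scene 3136 lsq 44.97869867689779 tls 45.02251682959589 offset from hinge 0.0004744812300982516
top 969 lsq 45.002229375451336 tls 45.01741599348319 offset from hinge 0.002737576842928245
top 4013 -0.3210280706134406
scene 2875 -0.268367552849532
```

Request:
play_rows([
  {"fingers": -1, "x": 0, "y": 0, "z": 0, "wx": 0, "wy": 0, "wz": 0},
  {"fingers": -1, "x": 0, "y": 0, "z": 0, "wx": 0, "wy": 0, "wz": 0},
  {"fingers": -1, "x": 0, "y": 0, "z": 0, "wx": 0, "wy": 0, "wz": 0},
  {"fingers": -1, "x": 0, "y": 0, "z": 0, "wx": 0, "wy": 0, "wz": 0},
  {"fingers": -1, "x": 0, "y": 0, "z": 0, "wx": 0, "wy": 0, "wz": 0},
  {"fingers": -1, "x": 0, "y": 0, "z": 0, "wx": 0, "wy": 0, "wz": 0},
])

```text
time: 18.18
ee_pos: [0.5362, 0.0527, 0.3112]
tcp_rot: [-180.0, 0.0, -94.0]
wrist_force: [-5.9, 3.5, -0.7]
opening: 0.0098
```

```bash
python3 ang.py; python3 vis.py 15; python3 - <<'E'
from h import *
p,d=bot.camera('wrist');cv2.imwrite('pics/w15.png',p)
a=cv2.imread('pics/top_15.png')[80:280,100:460];b=p
cv2.imwrite('pics/f15.png',np.vstack([cv2.resize(a,(540,300),interpolation=cv2.INTER_CUBIC),np.pad(cv2.resize(b,(400,300)),((0,0),(0,140),(0,0)))]))
E
```

```text
{'time': 18.1833, 'q': [5.6013, 5.5975, 18.5422, 102.9112, 0.0296, -80.4057], 'ee_pos': [0.5362, 0.0527, 0.3112], 'tcp_rot': [-179.9719, 0.0348, -93.9929], 'wrist_force': [-5.8557, 3.5328, -0.6599], 'opening': 0.0098}
grasp radius 0.29393453039412004 vs .2883; angle 45.978820510144644
scene 3108 lsq 44.91984993799382 tls 44.9531391759958 offset from hinge 0.0006546962181515715
top 943 lsq 44.992850274570365 tls 45.008535189054534 offset from hinge 0.0028067958912625117
```

View pics/f15.png

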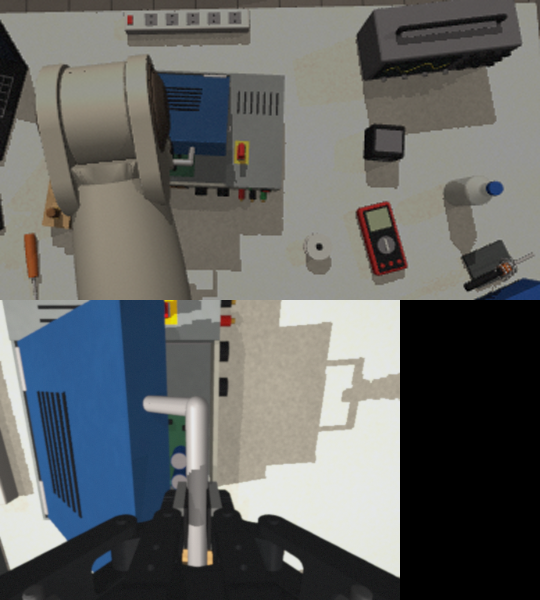

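The key is still in the slot (red, at (241,151) in the top half), the cover is holding steady at 45° in the grip, and the other items look undisturbed. I'll hand it in.

```bash
python3 -c "
from h import *
print(bot.job_done());print(info())"
```

```text
the job is handed in; nothing more can be done
None
the job is handed in; nothing more can be done
```

The release key is fully home in the slot, and the cover is held open at 45° by its bar handle. I handed it in at about 18.3 s with the handle still gripped.

- **Key:** the shoulder met the supply at the height I expected, with about 18 N of reaction. Its top then measured z = 0.166 m, which is fully home, and it was still in the slot at the last look.
- **Catch:** the cover lifted freely at about 4.5 N, so the catch was clear.
- **Cover angle:** depth from the scene and top cameras gives 44.9–45.0°. The same measurement read about −0.3° with the cover shut, so the true angle may be nearer 45.3°.
- **Disagreement:** the arm's own position gives 46.0°. It also puts the bar about 5.6 mm too far from the hinge, which fits the bar sitting lower in the pads than assumed. I went by the cameras.
- **Forces:** up to about 17 N of sideways push on the handle during the lift. I eased this to about 6 N for the final hold, and the angle stayed steady for the last 0.6 s.
- **Bench:** the other items I could see had not moved. The arm partly hid the tool block and its left side in the last top view; the scene view at about 43° showed the spudger and file still standing, but I did not check the mouse after lifting.

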